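# Pack the dumbbell-bar kit tray

## Robot

A 7-joint arm with a two-finger parallel gripper is mounted at the origin on the work surface. World frame = base frame: x ahead of the robot, y to its left, z up, the work surface at z = 0. Lengths are in m, angles in rad, forces in N, time in s.
With the tool pointing down it reaches from about 0.4 to 0.9 m from the base axis. Payload 5.6 kg.
Tool frame: the origin (TCP) lies midway between the tips of the shut fingers; the grasp point (between the pads) lies 19 mm behind it; y points along the fingers, z is the direction in which the jaws open and shut, and the axes are right-handed (so a half turn about y gives the same grasp; the last joint's range is limited). The gripper opens to 92 mm and grips with 3 to 60 N. Pads are 20 mm wide; open, the fingers measure 128 mm over their backs; the gripper's body (75 mm by 189 mm) begins 69 mm behind the grasp point.
Start: joints at [-1.205, 0.468, -0.012, 1.603, 0.006, 1.071, -0.056], TCP at [0.258, 0.596, 0.215] pointing down, gripper open.
Joint ranges: [-2.53, 2.53], [-0.31, 2.02], [-1.57, 1.55], [0.28, 2.44], [-1.29, 4.43], [0.15, 1.84], [-2.92, 2.92]. Speed limits (rad/s): [2.57, 2.57, 3.14, 3.14, 3.14, 3.14, 3.14].

## Interface

Orientations are given as [roll, pitch, yaw] about the fixed x, y, z axes, in that order (R = Rz(yaw) Ry(pitch) Rx(roll)).
In Python, from station import * gives the robot as it stands.
- The arm moves only by the shell command python3 -m creep 'ROWS'. ROWS is text: rows parted by semicolons, each of 7 numbers parted by spaces: the turn, a rotation vector about the tool's x, y, z in units of 6 degrees (1.0 is 6 degrees), then the shift along the tool's x, y, z in units of 40 mm (1.0 is 40 mm), then the closure in counts, from 0 (fully open) to 255 (shut). In form: wx wy wz x y z grip; .... A call has 1 to 5 rows; each row is the pose to reach, as a shift and turn from the pose commanded when the call began, along the tool's axes at that moment; what a row does not reach only later rows make up. A row lasts 1/8 s, in which the tool goes at most 62.5 mm and 10.7 degrees, less where a joint would pass 70% of its speed; a pose out of reach is approached as far as the arm can. A call with a gripper value outside its range is refused whole. The fingers move at their own pace and stop on an object; the grip force is fixed at half the most. Time passes only in rows, so rows that repeat a pose let the fingers close. It gives the time, the measured TCP pose, the force and the opening at its end, in the units of the state.
- read_state(): the state, without advancing time (a new reading comes with each control period).
- get_image(name): name is "side" or "top"; returns the picture (400x640x3 uint8, red, green, blue); there is no depth.
- camera_info(name): a dict with "K" (3x3 intrinsics, pixels), "camera_from_world" (4x4, takes a point from world to camera coordinates). Camera axes: x right, y down, z forward; pixel columns grow to the right and rows downward; lengths in m; the calibration is good to about 2 mm. A picture is of the moment at which its call begins. camera_info takes no time and is no camera call.
- hand_in(): hands the job in, once; it reports no verdict.
Trained networks look in the newest picture that a camera, given by its name, has taken for a name from the list of things; names that differ only in an ending like _2 or _b are one class to them, and where a whole thing is asked for, a point or a joint stands for the part that bears it (a point fixed in the world has none). Each returns a list of dicts, best first, with "confidence" (0 to 1); they miss things now and then, are a little off and sometimes report something else, mostly with a low value. They report only what shows in the picture. A call takes as long as a camera call. They do not tell look-alikes from the thing itself.
- look_for(target, camera): "bbox" ([left, top, right, bottom] in pixels, round what is visible of it).
- outline_of(target, camera): "mask" (400x640 bool, what is visible of it) and "bbox" ([left, top, right, bottom] in pixels, round what is visible of it).
The state is a dict: "time": time; "joint_positions": joint angles; "joint_vel": joint speeds; "tau": joint torques, N m; "eef_pos": TCP position; "ee_rot": TCP orientation; "wrist_force": force on the tool from outside, world axes, zero at the start; "wrist_torque": the same for the moment, N m; "finger_gap": opening from 0.0 (shut) to 1.0 (fully open).
Only numpy, scipy, OpenCV 4.12 (cv2) and the standard library are available. Lean on these libraries where they do the work, as an engineer would, in place of code of your own. Each camera call takes 0.05 s, during which the arm holds its last target.

## Task

Pack the green kit tray for the dumbbell bars: slip both small spring collars over the upright post so that they lie flat, one on top of the other, put the stopwatch face up in the blue foam bay without dropping it, and lay the silver carabiner flat in the red bin. The larger, wide-bore barbell collar, the blue key-ring carabiner and the white dial timer do not belong in this tray: leave them where they are.

Things in the scene. Friction and masses are not known exactly. Their poses are not given: they have to be found in the camera images.
- collar_a_mid (a point): Small spring collar (one of two): steel wire coil, 43 mm outside, 32 mm bore, 22 mm high, axis upright; two handles with black grips stick out at 26 degrees either side of its own +x, to 62 mm from the axis, within the coil's height. Rigid, about 100 g. The sides at +-y are free for fingers. The point is on the coil's axis, half-way up (11 mm above its underside); z up.
- collar_b_mid (a point): The other small spring collar, same as collar_a in every way; the two may go on the post in either order.
- stopwatch_mid (a point): Plastic stopwatch lying face up: black round case 58 mm in diameter and 20 mm thick, yellow face with a grey display. Crown on its +x side reaching 41 mm from the centre, two small red buttons beside it at 43 degrees (reaching 36 mm from the centre). The point is at the centre of the case, half-way up (10 mm above its underside); z is out of the face. About 80 g.
- carabiner_mid (a point): Silver aluminium carabiner lying flat: 82 mm long (own x), 52 mm wide (own y), made of 12 mm round bar; straight spine at its -y side, gate with dark 12 mm sleeve at its +y side, both parallel to x round the middle, so it can be gripped across the 52 mm. The point is at its centre, half-way up (6 mm above its underside); z up. About 60 g.
- big_collar_mid (a point): Look-alike, to be left: wide-bore barbell collar, 65 mm outside diameter, 51 mm bore, 28 mm high, handles with red grips to 80 mm from the axis at 26 degrees either side of its own +x. The point is on the coil's axis, half-way up (14 mm above its underside).
- key_carabiner_mid (a point): Look-alike, to be left: blue key-ring carabiner with a silver gate, 66 x 40 mm, 8 mm thick, lying flat. The point is at its centre, half-way up.
- dial_timer_mid (a point): Look-alike, to be left: white round mechanical timer, 62 mm in diameter, 28 mm high with the grey dial on top, no crown. The point is at its centre, half-way up. (A 204 mm tall black kettlebell stands farther right on the bench, well clear of the work.)
- post_seat (a point): Collar post: grey block 140 mm (own x) by 112 mm (own y) with an upright steel post, 14 mm thick and 48 mm tall, amid its flat top. The point is on the post's axis on the block's top face, where a collar rests. One of three fixed inserts of this size, side by side along y at 114 mm pitch, in any order, turned alike, all 37 mm high over the bench, in a green 152 x 356 mm tray with 24 mm sides.
- foam_floor (a point): Foam-lined bay of the tray, blue foam edges: inside 124 mm (own x) by 96 mm (own y), 16 mm deep. The point is at the centre of its floor; z up.
- bin_floor (a point): Red open bin of the tray: inside 132 mm (own x) by 104 mm (own y), 30 mm deep. The point is at the centre of its floor; z up.
Mind the look-alikes: they are no part of the job. What is shaped like the part that bears collar_a_mid but orange or purple is not meant.

How it is judged:
At the end, for the whole second after the job is handed in: Both small collars flat round the post (tilt < 0.15 rad, centres < 38 mm over its block); stopwatch face up (0.12 rad) on the foam bay's floor; silver carabiner flat on the bin floor; all released, at rest. Wide collar, blue carabiner and dial timer within 30 mm of their starts (horizontal distance between each of collar_a_mid, collar_b_mid and post_seat below 0.013 m and z of each of collar_a_mid, collar_b_mid in the frame of post_seat below 0.038 m and angle between each of collar_a_mid, collar_b_mid's own z axis and vertical below 0.15 rad and x of stopwatch_mid in the frame of foam_floor between -0.036 and 0.036 m and y of stopwatch_mid in the frame of foam_floor between -0.022 and 0.022 m and z of stopwatch_mid in the frame of foam_floor below 0.014 m and angle between stopwatch_mid's own z axis and vertical below 0.12 rad and x of carabiner_mid in the frame of bin_floor between -0.045 and 0.045 m and y of carabiner_mid in the frame of bin_floor between -0.03 and 0.03 m and z of carabiner_mid in the frame of bin_floor below 0.01 m and (angle between carabiner_mid's own z axis and vertical below 0.12 rad or angle between carabiner_mid's own z axis and vertical above 3.02 rad) and linear speed of each of collar_a, collar_b, stopwatch, carabiner below 0.02 m/s and distance of each of big_collar_mid, key_carabiner_mid, dial_timer_mid from where it was at the start of the episode below 0.03 m); the robot touches nothing.
It fails at once if a look-alike is moved by more than 30 mm (distance of any of big_collar_mid, key_carabiner_mid, dial_timer_mid from where it was at the start of the episode above 0.03 m).
It fails at once if the stopwatch is dropped: it falls free of the fingers faster than 0.7 m/s (some 25 mm) (linear speed of stopwatch above 0.7 m/s and contact force between the fingers and stopwatch below 0.05 N).
It also fails if it takes over 104 s, if anything falls off the work surface, if the arm or the gripper's body presses on something with over 40 N, if the wrist force passes 120 N, or if a joint passes its speed limit or range.

## Working session

There is one attempt and no reset: what is moved stays moved. The work goes in short steps, Python scripts to look and compute and a shell command to move; the robot and the scene stay as the last step left them, time stands still between calls to the robot, and variables do not carry over. Pictures are saved under pics/ and viewed, and the job is handed in when it is done.

```bash
ls; mkdir -p pics
python3 - <<'E'
from station import *
import cv2,numpy as np
s=read_state();print({k:np.round(v,3) for k,v in s.items()})
for n in("top","side"):
    im=get_image(n);cv2.imwrite(f"pics/{n}0.png",im[:,:,::-1]);c=camera_info(n);print(n,c)
E
```

```text
pics
{'time': np.float64(0.0), 'joint_positions': array([-1.205,  0.468, -0.012,  1.604,  0.006,  1.071, -0.056]), 'joint_vel': array([ 0.   , -0.   ,  0.   ,  0.003,  0.001, -0.001,  0.   ]), 'tau': array([-1.0000e-03, -5.2056e+01, -1.3000e-02, -2.4376e+01, -5.7000e-02,
        1.7000e-02,  0.0000e+00]), 'eef_pos': array([0.258, 0.596, 0.214]), 'ee_rot': array([-1.573, -0.   , -0.409]), 'wrist_force': array([-0.375, -0.475, -0.506]), 'wrist_torque': array([-0.011, -0.002, -0.034]), 'finger_gap': np.float64(0.998)}
top {'K': array([[453.77040111,   0.        , 314.65995182],
       [  0.        , 453.77040111, 196.44730141],
       [  0.        ,   0.        ,   1.        ]]), 'camera_from_world': array([[-0.02660274, -0.99963787,  0.0040516 , -0.05043817],
       [-0.98937895,  0.0257499 , -0.14306024,  0.48635275],
       [ 0.1429041 , -0.00781437, -0.98970569,  1.41126971],
       [ 0.        ,  0.        ,  0.        ,  1.        ]])}
side {'K': array([[415.10711772,   0.        , 319.12336551],
       [  0.        , 415.10711772, 198.65120424],
       [  0.        ,   0.        ,   1.        ]]), 'camera_from_world': array([[ 0.74952386, -0.66197585,  0.00140288, -0.36163056],
       [-0.38243965, -0.43474612, -0.81531327,  0.21040897],
       [ 0.54032759,  0.61056023, -0.57901839,  0.97898365],
       [ 0.        ,  0.        ,  0.        ,  1.        ]])}
```

View pics/top0.png

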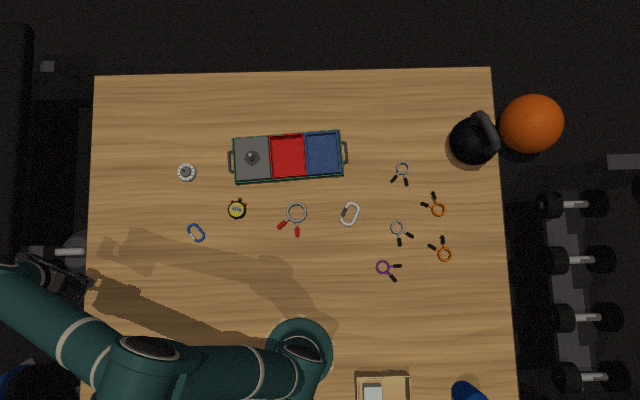

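View pics/side0.png

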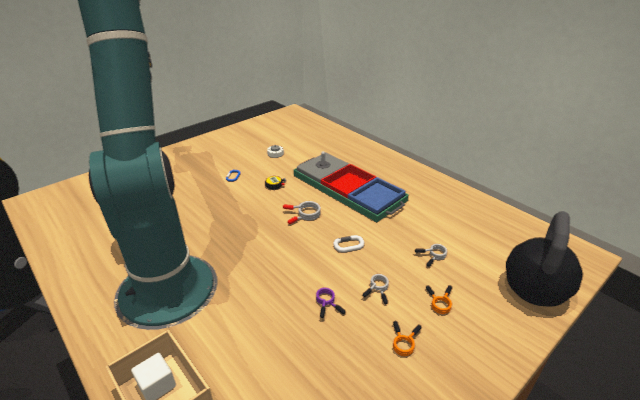

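```bash
cat > h.py <<'E'
from station import *
import cv2,numpy as np
from scipy.spatial.transform import Rotation as R
CI={n:camera_info(n) for n in("top","side")}
def proj(n,P):
    c=CI[n];P=np.atleast_2d(P);T=c["camera_from_world"];q=P@T[:3,:3].T+T[:3,3];q=q@c["K"].T;return q[:,:2]/q[:,2:]
def back(n,uv,z):
    c=CI[n];T=c["camera_from_world"];uv=np.atleast_2d(uv).astype(float)
    d=np.c_[uv,np.ones(len(uv))]@np.linalg.inv(c["K"]).T@T[:3,:3];o=-T[:3,:3].T@T[:3,3]
    return o+d*((z-o[2])/d[:,2])[:,None]
def crop(im,box,k,name):
    l,t,r,b=map(int,box);c=cv2.resize(im[t:b,l:r,::-1],None,fx=k,fy=k,interpolation=cv2.INTER_CUBIC);cv2.imwrite(name,c)
E
python3 - <<'E'
from h import *
import pickle
D={}
ims={n:get_image(n) for n in CI}
for n in CI:
    for t in ["collar_a_mid","stopwatch_mid","carabiner_mid","big_collar_mid","key_carabiner_mid","dial_timer_mid"]:
        r=outline_of(t,n);D[n,t]=r
        for d in r: print(n,t,round(d["confidence"],2),np.round(d["bbox"],1),int(d["mask"].sum()))
pickle.dump((D,ims),open("det.pkl","wb"))
print(read_state()["time"])
crop(ims["top"],(370,150,470,290),4,"pics/c1.png")
crop(ims["top"],(175,120,375,250),4,"pics/c2.png")
crop(ims["side"],(220,130,420,290),4,"pics/c3.png")
crop(ims["side"],(300,230,460,360),4,"pics/c4.png")
E
```

```text
top collar_a_mid 0.67 [432.4 238.2 451.5 261.8] 86
top collar_a_mid 0.65 [389.4 221.4 414.9 250.9] 210
top collar_a_mid 0.65 [376.4 259.5 405.6 282. ] 161
top collar_a_mid 0.46 [420.8 191.3 446.  214.6] 71
top stopwatch_mid 0.86 [229.1 196.  249.2 218.4] 268
top stopwatch_mid 0.16 [269.1 131.6 302.7 176.9] 1490
top carabiner_mid 0.74 [227.5 194.3 247.8 218.6] 294
top carabiner_mid 0.63 [340.9 198.2 363.3 224.8] 243
top big_collar_mid 0.5 [277.9 209.6 300.7 236.9] 61
top key_carabiner_mid 0.42 [191.3 222.1 205.2 242. ] 130
top dial_timer_mid 0.73 [176.1 164.5 189.9 180.8] 260
side collar_a_mid 0.93 [393.9 325.3 420.7 354.3] 439
side collar_a_mid 0.87 [316.7 286.2 345.2 315.3] 298
side collar_a_mid 0.83 [427.1 282.4 450.3 312. ] 291
side collar_a_mid 0.61 [363.9 276.9 389.4 302.5] 259
side stopwatch_mid 0.72 [265.1 175.4 287.6 192.4] 237
side stopwatch_mid 0.57 [296.5 152.8 347.1 181.8] 772
side carabiner_mid 0.62 [227.9 169.6 239.8 180.1] 82
side carabiner_mid 0.56 [335.  235.6 361.6 254. ] 304
side big_collar_mid 0.96 [283.6 199.9 319.5 227.4] 460
side big_collar_mid 0.74 [410.2 244.7 447.4 263.8] 307
side big_collar_mid 0.3 [267.4 143.  282.4 155. ] 155
side dial_timer_mid 0.48 [267.  142.4 281.9 155.6] 141
0.8
```

View pics/c1.png

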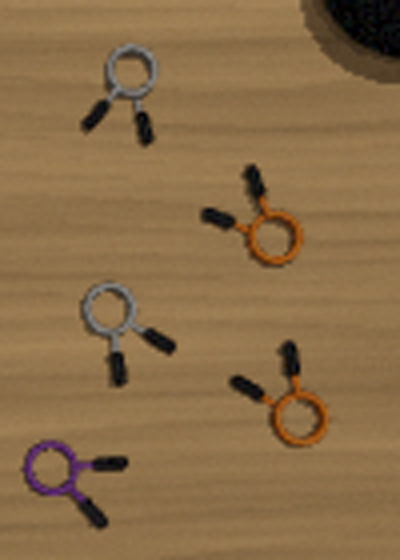

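View pics/c2.png

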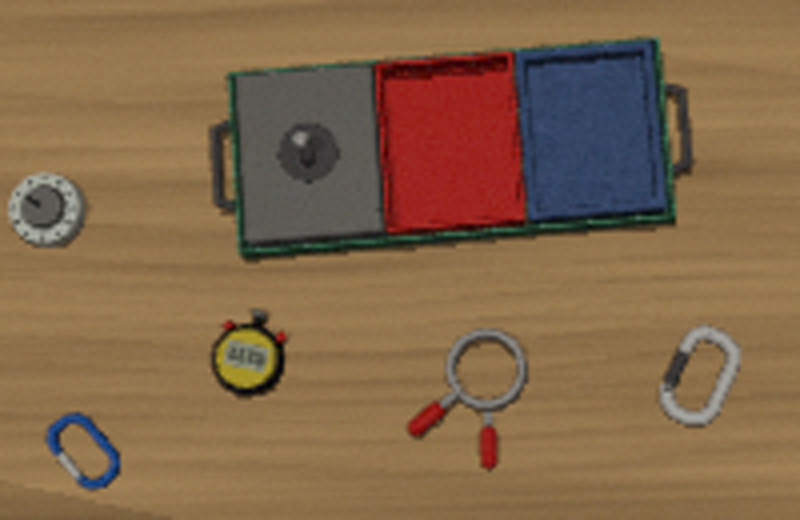

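View pics/c3.png

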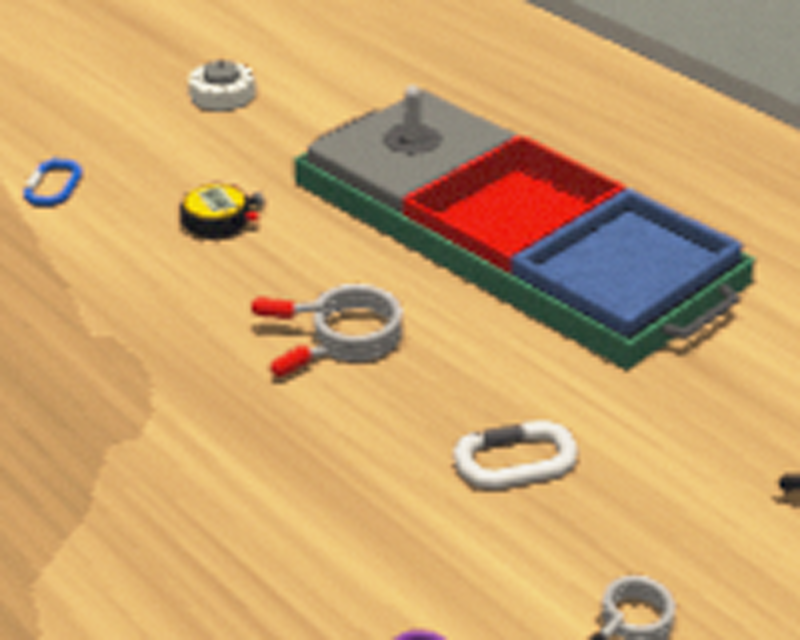

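View pics/c4.png

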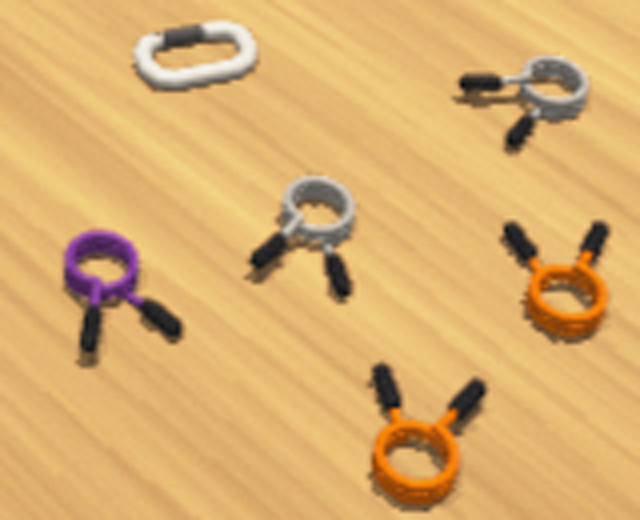

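```bash
cat > fit.py <<'E'
from h import *
from scipy.optimize import least_squares
import pickle
D,ims=pickle.load(open("det.pkl","rb"))
O={"c1":("top",370,150),"c2":("top",175,120),"c3":("side",220,130),"c4":("side",300,230)}
def uv(c,p): n,l,t=O[c];return n,np.array([(p[0]+.5)/4-.5+l,(p[1]+.5)/4-.5+t])
def W(p,L): # pose x,y,yaw
    c,s=np.cos(p[2]),np.sin(p[2]);L=np.atleast_2d(L);return np.c_[p[0]+c*L[:,0]-s*L[:,1],p[1]+s*L[:,0]+c*L[:,1],L[:,2]]
def fit(obs,p0):
    ob=[(uv(c,p),L) for c,p,L in obs]
    f=lambda p:np.concatenate([proj(n,W(p,L))[0]-q for (n,q),L in ob])
    r=least_squares(f,p0,loss="soft_l1");e=f(r.x).reshape(-1,2);return r.x,e
t=lambda x,y,z=.037:(x,y,z)
tray=[("c2",(376,66),t(.07,.057)),("c2",(387,233),t(-.07,.057)),("c2",(517,53),t(.07,-.057)),("c2",(527,221),t(-.07,-.057)),
("c3",(624,190),t(.07,-.057)),("c3",(514,265),t(-.07,-.057)),("c3",(520,137),t(.07,.057)),("c3",(405,203),t(-.07,.057)),("c3",(412,92),t(0,.114,.085)),
("c3",(742,248),t(.07,-.17)),("c3",(630,332),t(-.07,-.17))]
a=np.radians(26);h=lambda r,s:(r*np.cos(a),s*r*np.sin(a),.011)
objs={"tray":(tray,[.8,0,0]),
"colA":([("c1",(131,71),t(0,0,.022)),("c1",(92,119),h(.049,-1)),("c1",(146,130),h(.049,1)),("c4",(555,78),t(0,0,.022)),("c4",(483,82),h(.049,-1)),("c4",(520,132),h(.049,1))],[.7,-.3,3]),
"colB":([("c1",(110,309),t(0,0,.022)),("c1",(118,367),h(.049,-1)),("c1",(157,339),h(.049,1)),("c4",(320,200),t(0,0,.022)),("c4",(269,250),h(.049,-1)),("c4",(338,275),h(.049,1))],[.6,-.3,3.5]),
"watch":([("c2",(247,357),t(0,0,.02)),("c2",(259,315),t(.038,0,.012)),("c3",(214,200),t(0,0,.02)),("c3",(256,201),t(.038,0,.012))],[.6,.2,0]),
"carab":([("c2",(700,376),t(0,0,.006)),("c2",(676,369),t(0,.02,.006)),("c2",(713,329),t(.037,0,.009)),("c2",(684,423),t(-.037,0,.003)),("c3",(516,455),t(0,0,.006)),("c3",(503,436),t(0,.02,.009)),],[.6,-.1,0]),
"big":([("c2",(487,368),t(0,0,.026)),("c3",(358,305),t(0,0,.026))],[.6,0,0]),
"key":([("c2",(83,451),t(0,0,.004)),("c3",(53,183),t(0,0,.004))],[.6,.3,0]),
"dial":([("c2",(43,206),t(0,0,.028)),("c3",(221,68),t(0,0,.028))],[.7,.3,0])}
P={}
for k,(o,p0) in objs.items():
    x,e=fit(o,p0);P[k]=x;print(k,np.round(x,4),"deg",round(np.degrees(x[2]),1),np.round(e,1).tolist())
pickle.dump(P,open("poses.pkl","wb"))
big={n:cv2.resize(np.ascontiguousarray(ims[n][:,:,::-1]),None,fx=4,fy=4,interpolation=cv2.INTER_CUBIC) for n in CI}
def dr(n,L,p,col,closed=True):
    q=((proj(n,W(p,L))+.5)*4-.5).round().astype(np.int32);cv2.polylines(big[n],[q.reshape(-1,1,2)],closed,col,1)
th=np.linspace(0,2*np.pi,40);ci=lambda r,z:np.c_[r*np.cos(th),r*np.sin(th),0*th+z]
for n in CI:
    for k in("colA","colB"):
        dr(n,ci(.0215,.022),P[k],(0,0,255));dr(n,ci(.0215,.0),P[k],(0,255,255))
        for s in(1,-1): dr(n,[h(.02,s),h(.062,s)],P[k],(0,255,0),False)
    dr(n,ci(.029,.02),P["watch"],(255,0,255));dr(n,[(0,0,.02),(.041,0,.012)],P["watch"],(255,0,0),False)
    dr(n,[(.041,.0,.006),(.02,.026,.006),(-.02,.026,.006),(-.041,0,.006),(-.02,-.026,.006),(.02,-.026,.006)],P["carab"],(0,0,255))
    dr(n,ci(.0325,.028),P["big"],(255,0,0));dr(n,ci(.031,.014),P["dial"],(0,0,255));dr(n,ci(.02,.004),P["key"],(0,0,255))
    for y in(.114,0,-.114): dr(n,[(.07,y-.056,.037),(.07,y+.056,.037),(-.07,y+.056,.037),(-.07,y-.056,.037)],P["tray"],(0,255,255))
    dr(n,[(0,.114,.037),(0,.114,.085)],P["tray"],(0,0,255),False)
T=big["top"];S=big["side"]
cv2.imwrite("pics/o1.png",T[600:1160,1480:1880]);cv2.imwrite("pics/o2.png",T[480:1000,700:1500]);cv2.imwrite("pics/o3.png",S[520:1110,880:1680]);cv2.imwrite("pics/o4.png",S[920:1440,1200:1840])
E
python3 fit.py
```

```text
tray [0.62   0.0178 0.0606] deg 3.5 [[0.6, -0.1], [1.0, 0.4], [0.4, 0.2], [1.5, 0.4], [0.9, -0.6], [-1.3, -1.5], [-0.1, -0.4], [-1.3, -0.8], [-0.1, -0.6], [1.0, -0.7], [-0.3, -1.9]]
colA [ 0.5759 -0.3548  2.8634] deg 164.1 [[1.2, -0.4], [0.9, -0.5], [0.2, 0.0], [0.1, -1.0], [-1.7, 1.1], [-0.5, -0.8]]
colB [ 0.3842 -0.3258  3.658 ] deg 209.6 [[0.7, -0.7], [-0.2, 0.3], [1.3, 0.3], [-0.0, -1.3], [-1.0, 0.7], [0.2, -0.8]]
watch [ 0.4518  0.1887 -0.2489] deg -14.3 [[-0.0, 0.5], [0.3, -0.1], [-0.3, 0.0], [0.3, -1.0]]
carab [ 0.43   -0.1757 -0.3281] deg -18.8 [[0.2, -0.0], [0.3, -0.1], [0.3, 0.8], [0.8, -0.8], [-0.5, -0.4], [-0.4, -1.1]]
big [ 0.4401 -0.0034  0.    ] deg 0.0 [[-0.1, -0.4], [-0.2, 0.5]]
key [0.3829 0.322  0.    ] deg 0.0 [[0.4, -0.1], [-0.3, -0.6]]
dial [0.5797 0.3511 0.    ] deg 0.0 [[0.1, -0.1], [-0.2, 0.0]]
```

View pics/o1.png

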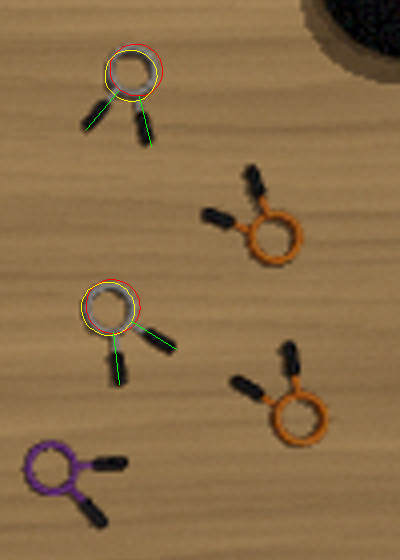

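View pics/o2.png

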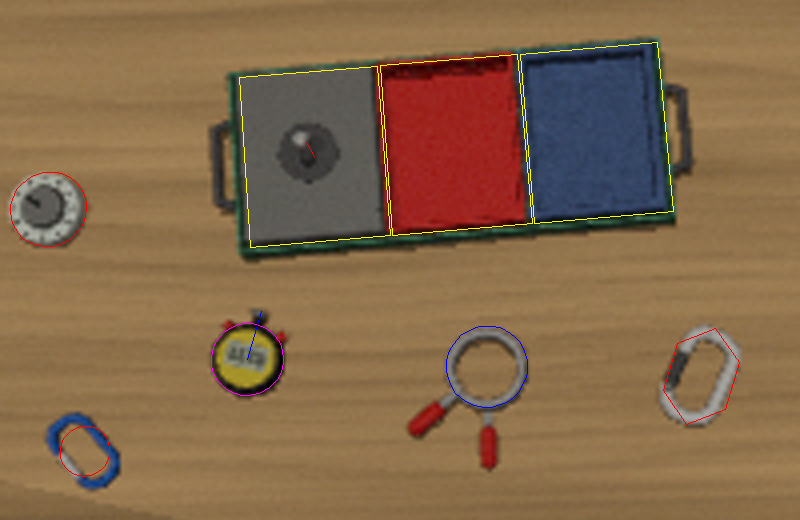

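View pics/o3.png

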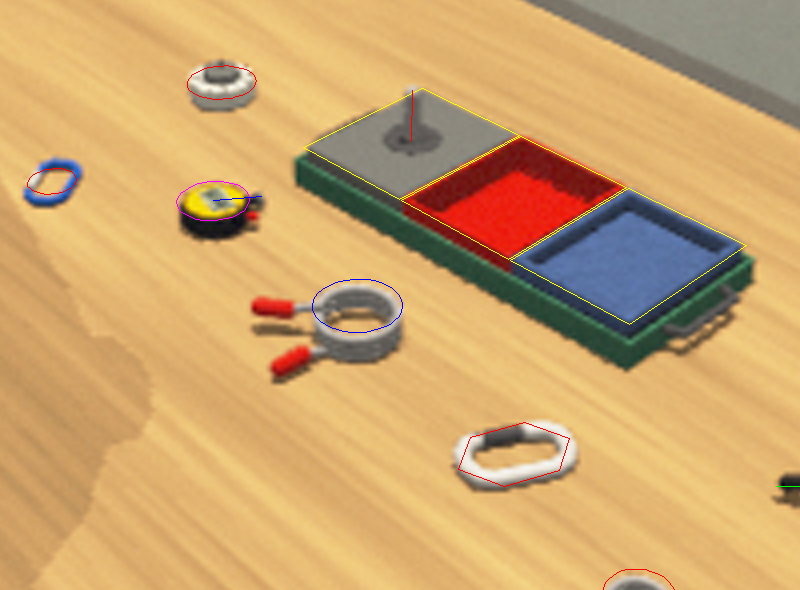

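View pics/o4.png

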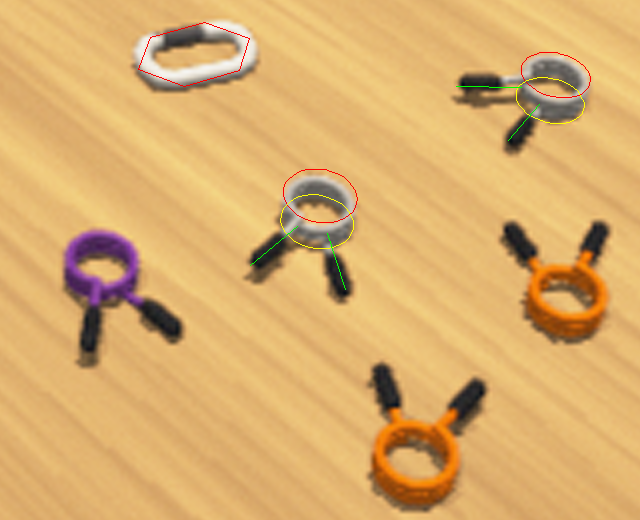

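```bash
cat > go.py <<'E'
import sys
from h import *
def d(x,y,z,yaw):
    s=read_state();Rs=R.from_euler("xyz",s["ee_rot"])
    Rt=R.from_euler("xyz",[-np.pi/2,0,np.radians(yaw)])
    w=(Rs.inv()*Rt).as_rotvec();sh=Rs.inv().apply(np.array([x,y,z])-s["eef_pos"])
    print("t",round(s["time"],2),"pos",np.round(s["eef_pos"],4),"rpy",np.round(np.degrees(s["ee_rot"]),1),"gap",round(s["finger_gap"],3),"F",np.round(s["wrist_force"],1),"q",np.round(s["joint_positions"],2))
    print("ROW",np.round(np.degrees(w)/6,2),np.round(sh/.04,2))
d(*map(float,sys.argv[1:5]))
E
python3 go.py .4518 .1887 .10 -14.3
```

```text
t 0.8 pos [0.2584 0.5964 0.2146] rpy [-90.   -0.  -23.4] gap 1.003 F [-0.2  0.6  0.2] q [-1.21  0.47 -0.01  1.6   0.01  1.07 -0.06]
ROW [-0.   -1.52  0.  ] [ 8.49  2.87 -7.43]
```

```bash
python3 -m creep '0 -1.5 0 8.5 2 -7.4 0;0 -1.5 0 8.5 2 -7.4 0;0 -1.5 0 8.5 2 -7.4 0;0 -1.5 0 8.5 2 -7.4 0;0 -1.5 0 8.5 2 -7.4 0'; python3 go.py .4518 .1887 .10 -14.3
```

```text
time: 1.42
eef_pos: [0.3919, 0.3171, 0.16]
ee_rot: [-1.57, -0.001, -0.252]
wrist_force: [0.2, 0.8, 0.0]
finger_gap: 1.0
t 1.43 pos [0.3919 0.3171 0.16  ] rpy [-89.9  -0.  -14.4] gap 1.0 F [0.2 0.8 0. ] q [-0.78  0.29  0.04  2.01 -0.01  0.84  0.59]
ROW [-0.01 -0.02  0.01] [ 2.25  1.5  -2.74]
```

```bash
python3 -m creep '0 0 0 2.25 1.5 -2.75 0;0 0 0 2.25 1.5 -2.75 0;0 0 0 2.25 1.5 -2.75 0;0 0 0 2.25 1.5 -2.75 0;0 0 0 2.25 1.5 -2.75 0'; python3 go.py .4518 .1887 .005 -14.3
```

```text
time: 2.05
eef_pos: [0.4508, 0.191, 0.1004]
ee_rot: [-1.57, -0.0, -0.251]
wrist_force: [0.1, 0.5, -0.3]
finger_gap: 0.997
t 2.05 pos [0.4508 0.191  0.1004] rpy [-89.9  -0.  -14.4] gap 0.997 F [ 0.1  0.5 -0.3] q [-0.54  0.36  0.09  2.09 -0.05  0.69  0.9 ]
ROW [-0.01 -0.01  0.  ] [ 0.04  2.38 -0.05]
```

Run:
```python
from h import *
crop(get_image("top"),(180,130,340,250),5,"pics/w1.png")
crop(get_image("side"),(220,120,340,230),5,"pics/w2.png")
```

```text
(no output)
```

View pics/w2.png

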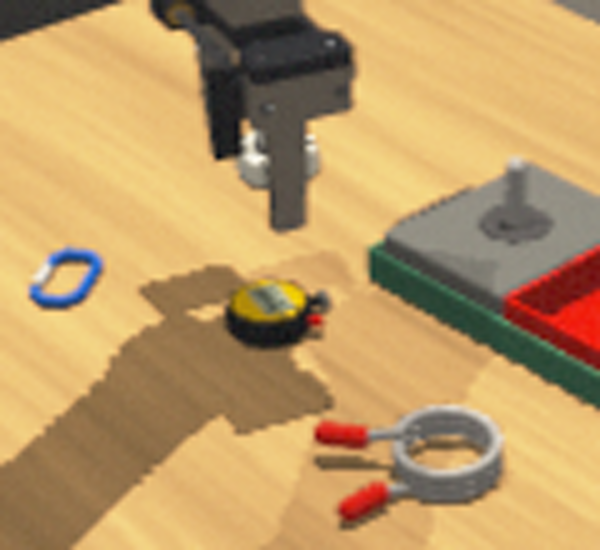

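```bash
python3 -m creep '0 0 0 0.02 1.2 -0.03 0;0 0 0 0.02 2 -0.03 0;0 0 0 0.02 2.37 -0.03 0;0 0 0 0.02 2.37 -0.03 0;0 0 0 0.02 2.37 -0.03 0'; python3 -m creep '0 0 0 0 0 0 255;0 0 0 0 0 0 255;0 0 0 0 0 0 255;0 0 0 0 0 0 255;0 0 0 0 0 0 255';python3 -m creep '0 0 0 0 0 0 255;0 0 0 0 0 0 255'; python3 go.py .4518 .1887 .12 -14.3
```

```text
time: 2.78
eef_pos: [0.4521, 0.1892, 0.0063]
ee_rot: [-1.569, -0.002, -0.251]
wrist_force: [0.2, 0.5, 0.5]
finger_gap: 0.997
time: 3.4
eef_pos: [0.4515, 0.1886, 0.0054]
ee_rot: [-1.57, -0.0, -0.252]
wrist_force: [-0.9, -0.2, 3.7]
finger_gap: 0.619
time: 3.65
eef_pos: [0.4515, 0.1886, 0.0054]
ee_rot: [-1.57, -0.0, -0.252]
wrist_force: [-0.0, -0.4, 5.2]
finger_gap: 0.619
t 3.65 pos [0.4515 0.1886 0.0054] rpy [-90.   -0.  -14.4] gap 0.619 F [-0.  -0.4  5.2] q [-0.52  0.54  0.07  2.12 -0.07  0.49  0.92]
ROW [-0.   -0.02  0.  ] [ 0.01 -2.86  0.01]
```

```bash
python3 -m creep '0 0 0 0 -0.7 0 255;0 0 0 0 -2 0 255;0 0 0 0 -3 0 255;0 0 0 0 -3 0 255'; python3 go.py .6265 -.090 .12 -86.5
```

```text
time: 4.15
eef_pos: [0.453, 0.1892, 0.1276]
ee_rot: [-1.567, -0.004, -0.252]
wrist_force: [-0.1, -0.4, -0.4]
finger_gap: 0.618
t 4.15 pos [0.453  0.1892 0.1276] rpy [-89.8  -0.2 -14.4] gap 0.618 F [-0.1 -0.4 -0.4] q [-0.55  0.32  0.1   2.07 -0.04  0.75  0.9 ]
ROW [-6.000e-02  1.201e+01  1.000e-02] [ 5.94  0.19 -5.68]
```

```bash
python3 -m creep '0 12 0 5.9 0 -5.7 255;0 12 0 5.9 0 -5.7 255;0 12 0 5.9 0 -5.7 255;0 12 0 5.9 0 -5.7 255;0 12 0 5.9 0 -5.7 255'; python3 go.py .6265 -.090 .12 -86.5
```

```text
time: 4.78
eef_pos: [0.6145, -0.0795, 0.1231]
ee_rot: [-1.574, 0.001, -1.195]
wrist_force: [1.6, 0.1, -2.4]
finger_gap: 0.616
t 4.78 pos [ 0.6145 -0.0795  0.1231] rpy [-90.2   0.1 -68.5] gap 0.616 F [ 1.6  0.1 -2.4] q [-0.21  0.54  0.38  1.77 -0.25  0.88  0.66]
ROW [ 0.03  3.   -0.  ] [0.35 0.08 0.18]
```

```bash
python3 -m creep '0 3 0 0.35 0 0.18 255;0 3 0 0.35 0 0.18 255;0 3 0 0.35 0 0.18 255;0 3 0 0.35 0 0.18 255'; python3 go.py .6265 -.090 .027 -86.5;python3 - <<'E'
from h import *
crop(get_image("top"),(220,110,380,230),5,"pics/w3.png")
crop(get_image("side"),(280,110,440,230),5,"pics/w4.png")
E
```

```text
time: 5.28
eef_pos: [0.626, -0.0877, 0.124]
ee_rot: [-1.573, 0.0, -1.501]
wrist_force: [-0.2, -1.0, -0.7]
finger_gap: 0.619
t 5.28 pos [ 0.626  -0.0877  0.124 ] rpy [-90.1   0.  -86. ] gap 0.619 F [-0.2 -1.  -0.7] q [-0.25  0.57  0.46  1.74 -0.3   0.9   0.41]
ROW [ 0.02  0.09 -0.  ] [0.06 2.42 0.01]
```

View pics/w4.png

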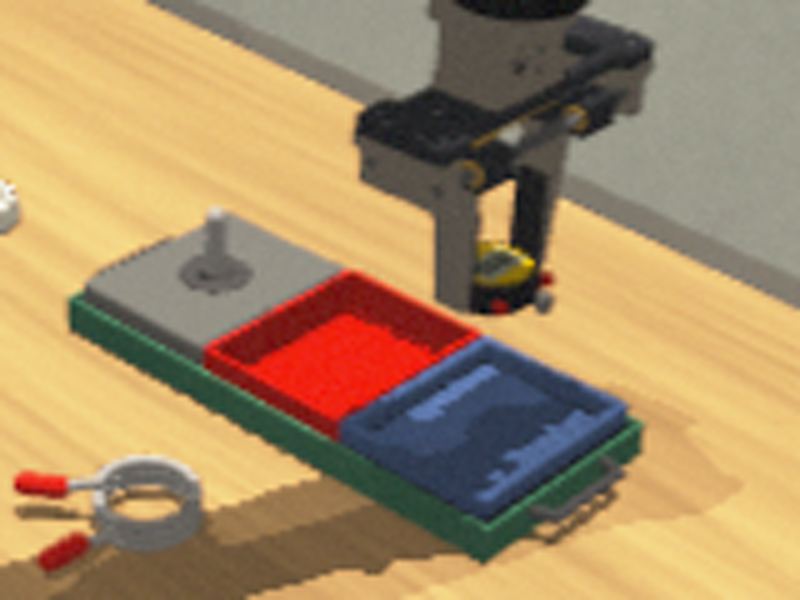

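View pics/w3.png

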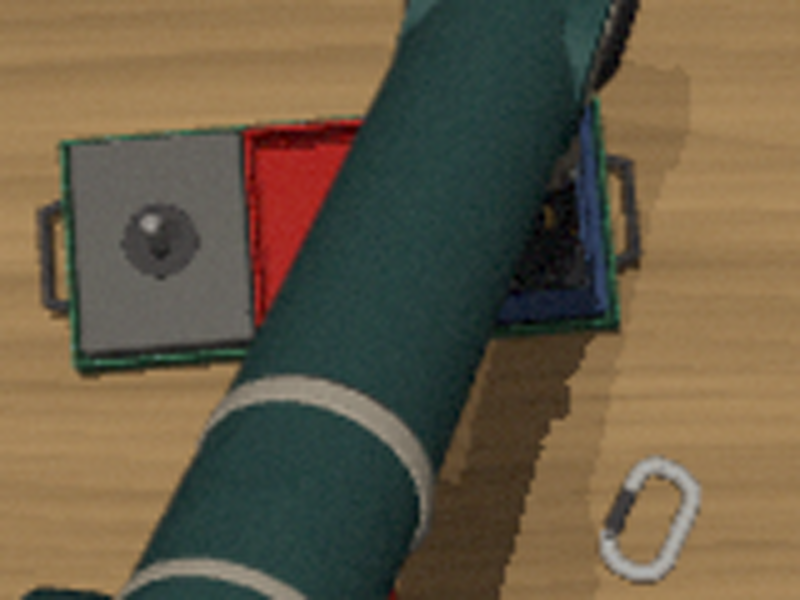

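```bash
python3 -m creep '0 0 0 0.05 1 0 255;0 0 0 0.05 1.9 0 255;0 0 0 0.05 2.1 0 255;0 0 0 0.05 2.25 0 255;0 0 0 0.05 2.3 0 255'; python3 -m creep '0 0 0 0 0 0 255;0 0 0 0 0 0 255'; python3 go.py .6265 -.090 .0264 -86.5
```

```text
time: 6.0
eef_pos: [0.6277, -0.0902, 0.0342]
ee_rot: [-1.569, -0.0, -1.503]
wrist_force: [-0.0, 0.4, -0.4]
finger_gap: 0.619
time: 6.25
eef_pos: [0.6274, -0.0901, 0.034]
ee_rot: [-1.569, -0.0, -1.503]
wrist_force: [-0.6, 1.4, -1.0]
finger_gap: 0.616
t 6.25 pos [ 0.6274 -0.0901  0.034 ] rpy [-89.9  -0.  -86.1] gap 0.616 F [-0.6  1.4 -1. ] q [-0.2   0.69  0.4   1.78 -0.37  0.75  0.46]
ROW [-0.01  0.06  0.  ] [-0.    0.19 -0.02]
```

```bash
python3 -m creep '0 0 0 0 0.1 0 255;0 0 0 0 0.15 0 255;0 0 0 0 0.19 0 255;0 0 0 0 0.19 0 255'; python3 go.py .6265 -.090 .0264 -86.5
```

```text
time: 6.75
eef_pos: [0.6267, -0.0901, 0.0265]
ee_rot: [-1.571, 0.001, -1.503]
wrist_force: [-3.5, 0.9, 7.6]
finger_gap: 0.619
t 6.75 pos [ 0.6267 -0.0901  0.0265] rpy [-90.    0.  -86.1] gap 0.619 F [-3.5  0.9  7.6] q [-0.2   0.7   0.4   1.78 -0.38  0.74  0.47]
ROW [ 0.    0.06 -0.01] [-0.    0.   -0.01]
```

```bash
python3 -m creep '0 0 0 0 0 0 55;0 0 0 0 0 0 55;0 0 0 0 0 0 55'; python3 -m creep '0 0 0 0 -0.5 0 55;0 0 0 0 -2 0 55;0 0 0 0 -3 0 55;0 0 0 0 -3 0 55'; python3 go.py .43 -.1757 .10 -18.8
```

```text
time: 7.12
eef_pos: [0.6268, -0.0901, 0.0254]
ee_rot: [-1.571, -0.0, -1.503]
wrist_force: [-0.2, -1.5, -0.3]
finger_gap: 0.784
time: 7.62
eef_pos: [0.6296, -0.0907, 0.1507]
ee_rot: [-1.562, -0.001, -1.504]
wrist_force: [0.7, 0.2, -1.0]
finger_gap: 0.784
t 7.62 pos [ 0.6296 -0.0907  0.1507] rpy [-89.5  -0.  -86.2] gap 0.784 F [ 0.7  0.2 -1. ] q [-0.25  0.53  0.47  1.73 -0.29  0.94  0.4 ]
ROW [ -0.07 -11.23   0.05] [ 1.78  1.23 -5.13]
```

Now the carabiner.

```bash
python3 -m creep '0 -11.2 0 1.78 0.8 -5.1 0;0 -11.2 0 1.78 0.8 -5.1 0;0 -11.2 0 1.78 0.8 -5.1 0;0 -11.2 0 1.78 0.8 -5.1 0;0 -11.2 0 1.78 0.8 -5.1 0'; python3 go.py .43 -.1757 .10 -18.8
```

```text
time: 8.25
eef_pos: [0.4249, -0.1757, 0.1132]
ee_rot: [-1.571, 0.002, -0.563]
wrist_force: [1.7, 0.2, -0.5]
finger_gap: 0.999
t 8.25 pos [ 0.4249 -0.1757  0.1132] rpy [-90.    0.1 -32.3] gap 0.999 F [ 1.7  0.2 -0.5] q [ 0.06  0.3   0.3   2.15 -0.13  0.71  1.46]
ROW [ 0.   -2.25 -0.02] [0.11 0.33 0.07]
```

```bash
python3 -m creep '0 -2.25 0 0.11 0.33 0.07 0;0 -2.25 0 0.11 0.33 0.07 0;0 -2.25 0 0.11 0.33 0.07 0;0 -2.25 0 0.11 0.33 0.07 0'; python3 go.py .43 -.1757 .004 -18.8;python3 - <<'E'
from h import *
crop(get_image("top"),(220,110,380,230),5,"pics/k1.png")
crop(get_image("side"),(280,150,440,270),5,"pics/k2.png")
E
```

```text
time: 8.75
eef_pos: [0.4332, -0.1749, 0.1004]
ee_rot: [-1.571, 0.0, -0.331]
wrist_force: [-0.3, -0.2, -0.3]
finger_gap: 1.003
t 8.75 pos [ 0.4332 -0.1749  0.1004] rpy [-90.   0. -19.] gap 1.003 F [-0.3 -0.2 -0.3] q [ 0.11  0.33  0.24  2.14 -0.12  0.68  1.67]
ROW [ 0.   -0.03 -0.  ] [-0.07  2.41 -0.04]
```

View pics/k1.png

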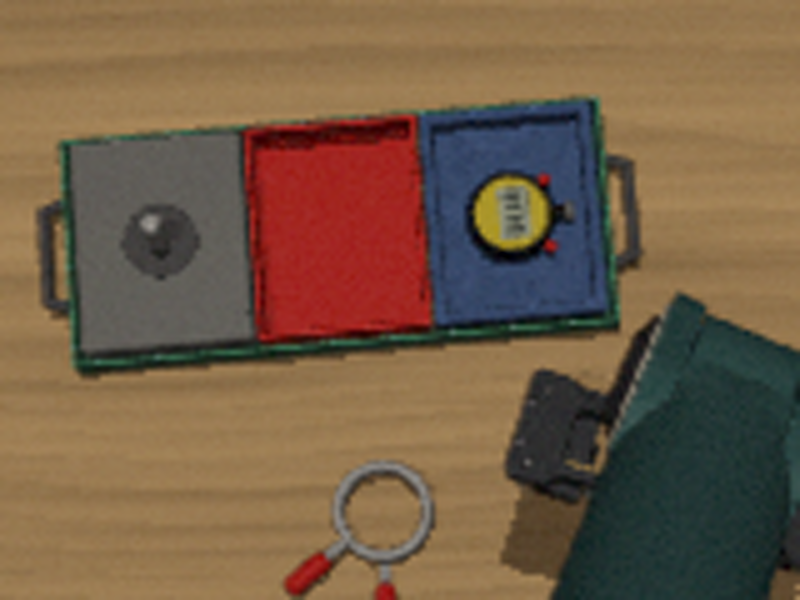

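View pics/k2.png

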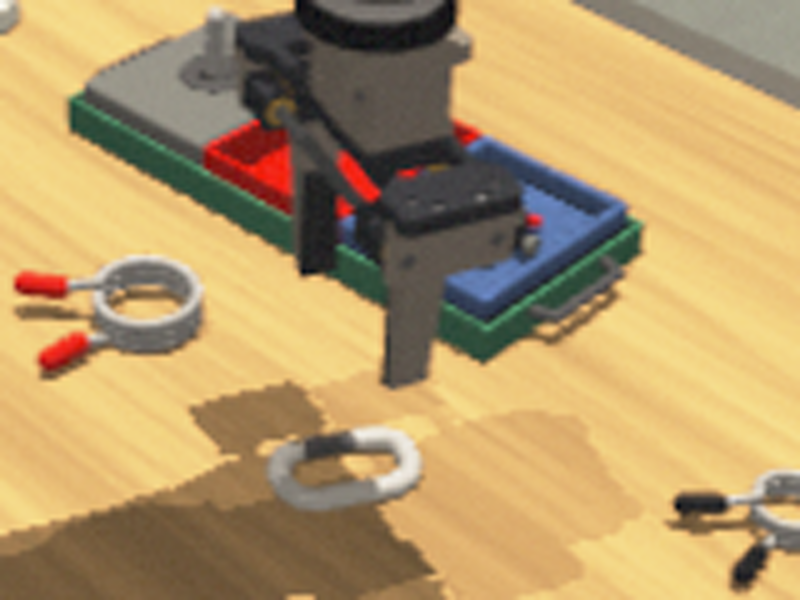

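```bash
python3 -m creep '0 0 0 -0.07 1.2 -0.04 0;0 0 0 -0.07 2 -0.04 0;0 0 0 -0.07 2.4 -0.04 0;0 0 0 -0.07 2.42 -0.04 0;0 0 0 -0.07 2.42 -0.04 0'; python3 go.py .43 -.1757 .003 -18.8; python3 -m creep '0 0 0 0 0 0 255;0 0 0 0 0 0 255;0 0 0 0 0 0 255;0 0 0 0 0 0 255;0 0 0 0 0 0 255';python3 -m creep '0 0 0 0 0 0 255;0 0 0 0 0 0 255'; python3 go.py .43 -.1757 .003 -18.8
```

```text
time: 9.48
eef_pos: [0.431, -0.1758, 0.0044]
ee_rot: [-1.571, -0.002, -0.33]
wrist_force: [0.1, 0.6, -0.3]
finger_gap: 1.002
t 9.47 pos [ 0.431  -0.1758  0.0044] rpy [-90.   -0.1 -18.9] gap 1.002 F [ 0.1  0.6 -0.3] q [ 0.16  0.52  0.18  2.18 -0.2   0.45  1.75]
ROW [-0.   -0.02  0.02] [-0.02  0.04 -0.01]
time: 10.1
eef_pos: [0.4303, -0.1755, 0.0037]
ee_rot: [-1.571, -0.0, -0.33]
wrist_force: [-0.4, 0.1, 2.2]
finger_gap: 0.565
time: 10.35
eef_pos: [0.4303, -0.1755, 0.0037]
ee_rot: [-1.571, -0.0, -0.33]
wrist_force: [-0.7, 0.7, 3.4]
finger_gap: 0.566
t 10.35 pos [ 0.4303 -0.1755  0.0037] rpy [-90.   -0.  -18.9] gap 0.566 F [-0.7  0.7  3.4] q [ 0.16  0.52  0.18  2.18 -0.2   0.45  1.75]
ROW [-0.   -0.02  0.  ] [-0.01  0.02 -0.01]
```

```bash
python3 -m creep '0 0 0 0 -0.7 0 255;0 0 0 0 -2 0 255;0 0 0 0 -3 0 255;0 0 0 0 -3 0 255'; python3 go.py .62 .0178 .12 -86.5
```

```text
time: 10.85
eef_pos: [0.4321, -0.176, 0.126]
ee_rot: [-1.57, -0.006, -0.33]
wrist_force: [-0.2, -0.4, -0.8]
finger_gap: 0.568
t 10.85 pos [ 0.4321 -0.176   0.126 ] rpy [-90.   -0.3 -18.9] gap 0.568 F [-0.2 -0.4 -0.8] q [ 0.09  0.28  0.26  2.13 -0.11  0.73  1.66]
ROW [-0.04 11.26  0.05] [2.87 0.17 6.11]
```

```bash
python3 -m creep '0 11.3 0 2.87 0 6.1 255;0 11.3 0 2.87 0 6.1 255;0 11.3 0 2.87 0 6.1 255;0 11.3 0 2.87 0 6.1 255;0 11.3 0 2.87 0 6.1 255'; python3 go.py .62 .0178 .10 -86.5
```

```text
time: 11.48
eef_pos: [0.6189, 0.0225, 0.1211]
ee_rot: [-1.573, 0.001, -1.261]
wrist_force: [-0.2, -0.7, -0.4]
finger_gap: 0.568
t 11.47 pos [0.6189 0.0225 0.1211] rpy [-90.1   0.1 -72.2] gap 0.568 F [-0.2 -0.7 -0.4] q [-0.38  0.54  0.39  1.78 -0.26  0.88  0.44]
ROW [ 0.02  2.38 -0.01] [ 0.12  0.53 -0.01]
```

```bash
python3 -m creep '0 2.4 0 0.12 0.5 0 255;0 2.4 0 0.12 0.5 0 255;0 2.4 0 0.12 0.5 0 255;0 2.4 0 0.12 0.5 0 255'; python3 go.py .62 .0178 .0107 -86.5;python3 - <<'E'
from h import *
crop(get_image("side"),(280,110,440,230),5,"pics/k4.png")
E
```

```text
time: 11.98
eef_pos: [0.619, 0.0135, 0.1028]
ee_rot: [-1.572, -0.0, -1.51]
wrist_force: [0.1, 0.0, -0.3]
finger_gap: 0.567
t 11.97 pos [0.619  0.0135 0.1028] rpy [-90.1  -0.  -86.5] gap 0.567 F [ 0.1  0.  -0.3] q [-0.41  0.57  0.45  1.79 -0.32  0.85  0.25]
ROW [ 0.01 -0.01  0.  ] [-0.11  2.3   0.03]
```

View pics/k4.png

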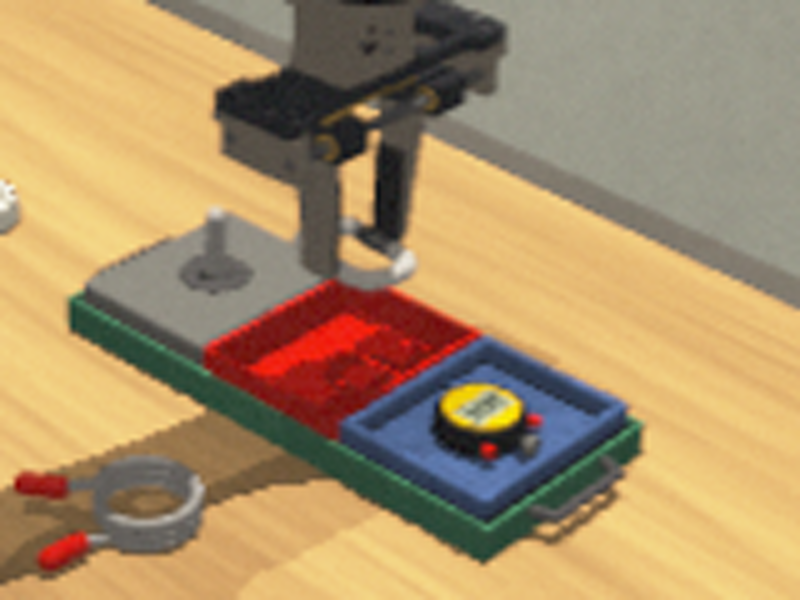

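```bash
python3 -m creep '0 0 0 -0.11 1 0.03 255;0 0 0 -0.11 1.8 0.03 255;0 0 0 -0.11 2.1 0.03 255;0 0 0 -0.11 2.2 0.03 255;0 0 0 -0.11 2.25 0.03 255'; python3 go.py .62 .0178 .0107 -86.5
```

```text
time: 12.65
eef_pos: [0.6212, 0.0178, 0.0145]
ee_rot: [-1.569, 0.0, -1.512]
wrist_force: [1.3, -0.3, -0.2]
finger_gap: 0.562
t 12.65 pos [0.6212 0.0178 0.0145] rpy [-89.9   0.  -86.6] gap 0.562 F [ 1.3 -0.3 -0.2] q [-0.37  0.7   0.38  1.81 -0.38  0.7   0.29]
ROW [-0.02 -0.02 -0.  ] [-0.    0.1  -0.03]
```

```bash
python3 -m creep '0 0 0 0 0.05 0 255;0 0 0 0 0.07 0 255;0 0 0 0 0.07 0 255'; python3 go.py .62 .0178 .0107 -86.5
```

```text
time: 13.02
eef_pos: [0.6205, 0.018, 0.0111]
ee_rot: [-1.57, 0.0, -1.511]
wrist_force: [0.2, -0.3, -0.9]
finger_gap: 0.564
t 13.03 pos [0.6205 0.018  0.0111] rpy [-90.    0.  -86.6] gap 0.564 F [ 0.2 -0.3 -0.9] q [-0.36  0.71  0.38  1.81 -0.39  0.7   0.3 ]
ROW [-0.   -0.02 -0.  ] [ 0.01  0.01 -0.01]
```

```bash
python3 -m creep '0 0 0 0 0.03 0 255;0 0 0 0 0.03 0 60;0 0 0 0 0.03 0 60;0 0 0 0 0.03 0 60'; python3 -m creep '0 0 0 0 -0.5 0 60;0 0 0 0 -2 0 60;0 0 0 0 -3.5 0 60;0 0 0 0 -3.5 0 60'; python3 go.py .5759 -.3548 .12 -15.9
```

```text
time: 13.52
eef_pos: [0.6203, 0.018, 0.0095]
ee_rot: [-1.571, -0.0, -1.511]
wrist_force: [-0.2, 0.2, 0.6]
finger_gap: 0.768
time: 14.02
eef_pos: [0.6241, 0.0177, 0.1563]
ee_rot: [-1.56, 0.001, -1.512]
wrist_force: [-0.5, 0.5, -0.7]
finger_gap: 0.765
t 14.03 pos [0.6241 0.0177 0.1563] rpy [-89.4   0.1 -86.6] gap 0.765 F [-0.5  0.5 -0.7] q [-0.44  0.51  0.48  1.75 -0.28  0.94  0.22]
ROW [ -0.1  -11.79   0.06] [ 9.23  0.88 -1.76]
```

```bash
python3 -m creep '0 -11.8 0 9.25 0.5 -1.75 0;0 -11.8 0 9.25 0.5 -1.75 0;0 -11.8 0 9.25 0.5 -1.75 0;0 -11.8 0 9.25 0.5 -1.75 0;0 -11.8 0 9.25 0.5 -1.75 0'; python3 go.py .5759 -.3548 .12 -15.9;python3 - <<'E'
from h import *
crop(get_image("top"),(220,110,380,230),5,"pics/k5.png")
E
```

```text
time: 14.65
eef_pos: [0.5798, -0.2932, 0.1328]
ee_rot: [-1.571, 0.001, -0.568]
wrist_force: [1.4, -0.7, -0.2]
finger_gap: 0.995
t 14.65 pos [ 0.5798 -0.2932  0.1328] rpy [-90.    0.  -32.5] gap 0.995 F [ 1.4 -0.7 -0.2] q [ 0.21  0.56  0.28  1.68 -0.19  0.92  1.57]
ROW [-0.   -2.77 -0.01] [ 0.75  0.32 -1.35]
```

View pics/k5.png

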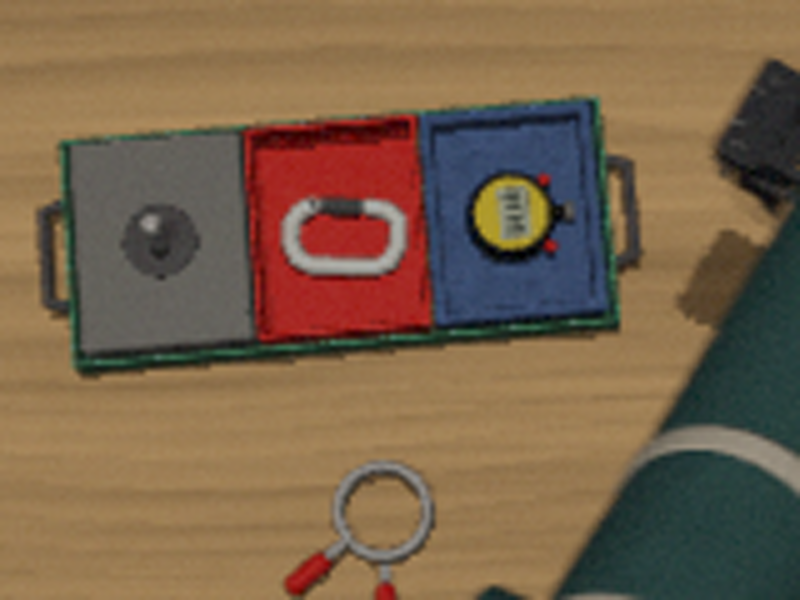

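The carabiner lies flat in the middle of the red bin, and the stopwatch sits in the blue bay. Next is collar A: of the five small collars, only those at (402,168) and (397,228) are silver. The other three are orange or purple.

```bash
python3 -m creep '0 -2.8 0 0.75 0.3 -1.35 0;0 -2.8 0 0.75 0.3 -1.35 0;0 -2.8 0 0.75 0.3 -1.35 0;0 -2.8 0 0.75 0.3 -1.35 0'; python3 go.py .5759 -.3548 .005 -15.9;python3 - <<'E'
from h import *
crop(get_image("top"),(360,110,520,230),5,"pics/a1.png")
crop(get_image("side"),(360,170,560,320),4,"pics/a2.png")
E
```

```text
time: 15.2
eef_pos: [0.5769, -0.3518, 0.121]
ee_rot: [-1.57, 0.0, -0.281]
wrist_force: [-0.2, -0.7, 0.4]
finger_gap: 0.995
t 15.2 pos [ 0.5769 -0.3518  0.121 ] rpy [-90.    0.  -16.1] gap 0.995 F [-0.2 -0.7  0.4] q [ 0.35  0.61  0.22  1.62 -0.16  0.93  1.91]
ROW [-0.01 -0.03 -0.  ] [-0.    2.9  -0.08]
```

View pics/a2.png

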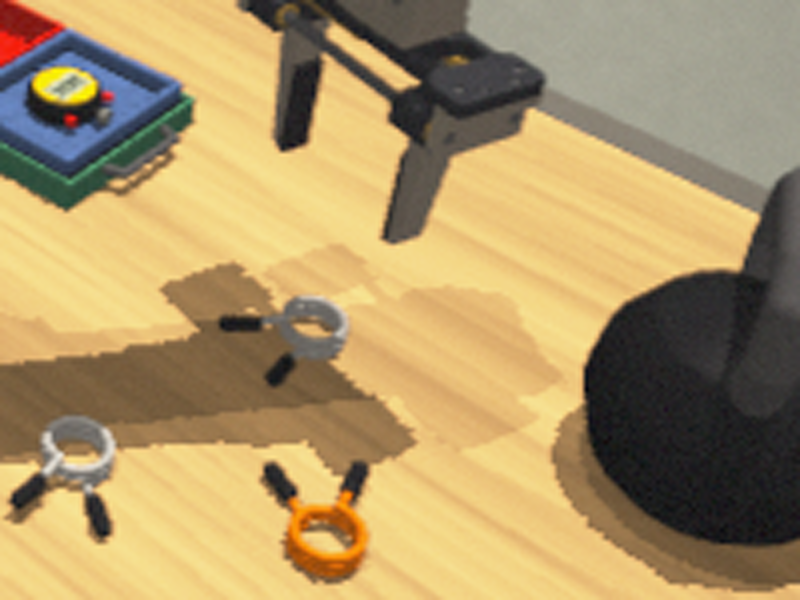

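```bash
python3 -m creep '0 0 0 0 1.4 -0.05 0;0 0 0 0 2.4 -0.05 0;0 0 0 0 2.9 -0.05 0;0 0 0 0 2.9 -0.05 0;0 0 0 0 2.9 -0.05 0'; python3 go.py .5759 -.3548 .005 -15.9; python3 -m creep '0 0 0 0 0 0 255;0 0 0 0 0 0 255;0 0 0 0 0 0 255;0 0 0 0 0 0 255;0 0 0 0 0 0 255';python3 -m creep '0 0 0 0 0 0 255;0 0 0 0 0 0 255;0 0 0 0 0 0 255'; python3 go.py .5759 -.3548 .005 -15.9;python3 - <<'E'
from h import *
crop(get_image("side"),(360,170,560,320),4,"pics/a3.png")
E
```

```text
time: 15.92
eef_pos: [0.5773, -0.3556, 0.0068]
ee_rot: [-1.571, -0.003, -0.28]
wrist_force: [-0.2, -0.5, 1.6]
finger_gap: 0.998
t 15.93 pos [ 0.5773 -0.3556  0.0068] rpy [-90.   -0.2 -16.1] gap 0.998 F [-0.2 -0.5  1.6] q [ 0.37  0.76  0.19  1.65 -0.19  0.74  1.94]
ROW [ 0.01 -0.03  0.03] [-0.04  0.04  0.01]
time: 16.55
eef_pos: [0.576, -0.355, 0.005]
ee_rot: [-1.571, -0.0, -0.281]
wrist_force: [0.5, 0.7, 0.6]
finger_gap: 0.481
time: 16.92
eef_pos: [0.576, -0.3549, 0.005]
ee_rot: [-1.571, 0.0, -0.28]
wrist_force: [0.4, 0.5, 0.4]
finger_gap: 0.452
t 16.93 pos [ 0.576  -0.3549  0.005 ] rpy [-90.    0.  -16.1] gap 0.452 F [0.4 0.5 0.4] q [ 0.37  0.76  0.19  1.66 -0.19  0.74  1.94]
ROW [-0.   -0.03 -0.  ] [-0. -0.  0.]
```

View pics/a3.png

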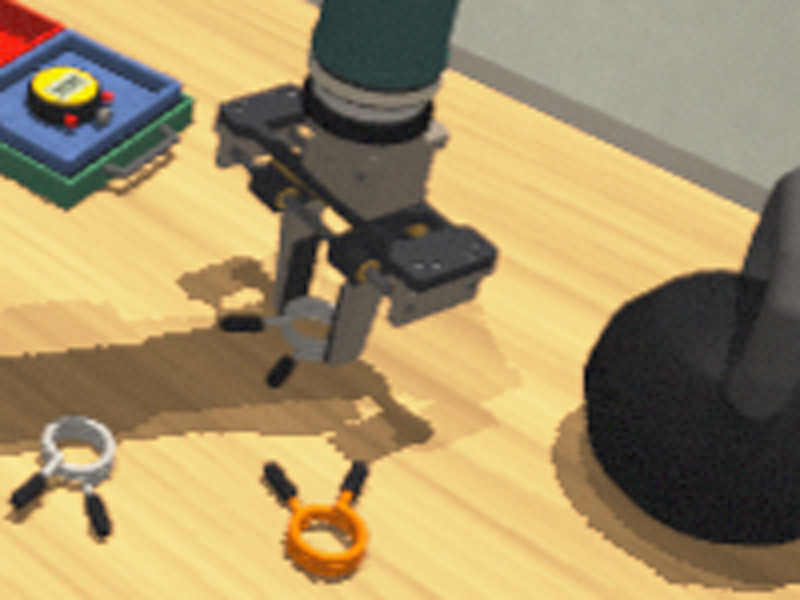

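```bash
python3 -m creep '0 0 0 0 0 0 255;0 0 0 0 0 0 255;0 0 0 0 0 0 255'; python3 go.py .5759 -.3548 .005 -15.9;python3 -m creep '0 0 0 0 -0.5 0 255;0 0 0 0 -1.5 0 255;0 0 0 0 -2.5 0 255;0 0 0 0 -3.5 0 255;0 0 0 0 -3.5 0 255'; python3 go.py .5759 -.3548 .005 -15.9;python3 - <<'E'
from h import *
crop(get_image("side"),(360,120,560,270),4,"pics/a4.png")
E
```

```text
time: 17.35
eef_pos: [0.576, -0.3549, 0.005]
ee_rot: [-1.571, 0.0, -0.281]
wrist_force: [1.3, 1.5, 0.5]
finger_gap: 0.456
t 17.35 pos [ 0.576  -0.3549  0.005 ] rpy [-90.    0.  -16.1] gap 0.456 F [1.3 1.5 0.5] q [ 0.37  0.76  0.19  1.66 -0.19  0.74  1.94]
ROW [-0.   -0.03 -0.  ] [-0. -0.  0.]
time: 17.98
eef_pos: [0.578, -0.3571, 0.1504]
ee_rot: [-1.573, -0.008, -0.281]
wrist_force: [0.8, 0.1, -1.0]
finger_gap: 0.452
t 17.98 pos [ 0.578  -0.3571  0.1504] rpy [-90.1  -0.5 -16.1] gap 0.452 F [ 0.8  0.1 -1. ] q [ 0.35  0.58  0.23  1.6  -0.15  0.97  1.91]
ROW [ 0.02 -0.04  0.08] [-0.1   3.63  0.05]
```

View pics/a4.png

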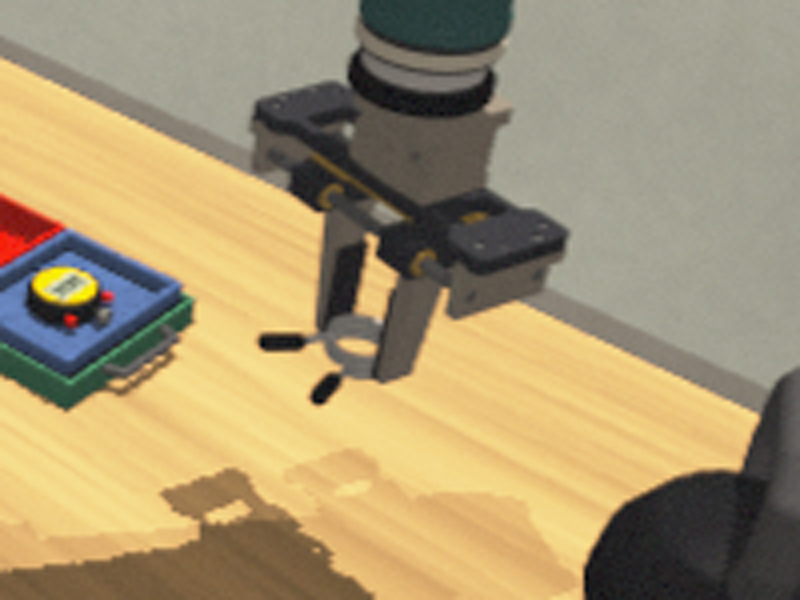

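Run:
```python
from h import *
f=lambda p,l,t:[(p[0]+.5)/4-.5+l,(p[1]+.5)/4-.5+t]
for n,p,z,l,t in [("top",(308,152),.037,175,120),("top",(299,138),.085,175,120),("side",(412,138),.037,220,130),("side",(412,92),.085,220,130)]:
    print(n,z,back(n,f(p,l,t),z).round(4))
im=get_image("top");crop(im,(230,130,280,180),12,"pics/p1.png")
im=get_image("side");crop(im,(295,140,345,180),12,"pics/p2.png")
```

```text
top 0.037 [[0.6162 0.1364 0.037 ]]
top 0.085 [[0.6162 0.137  0.085 ]]
side 0.037 [[0.6168 0.1347 0.037 ]]
side 0.085 [[0.6109 0.1285 0.085 ]]
```

View pics/p1.png

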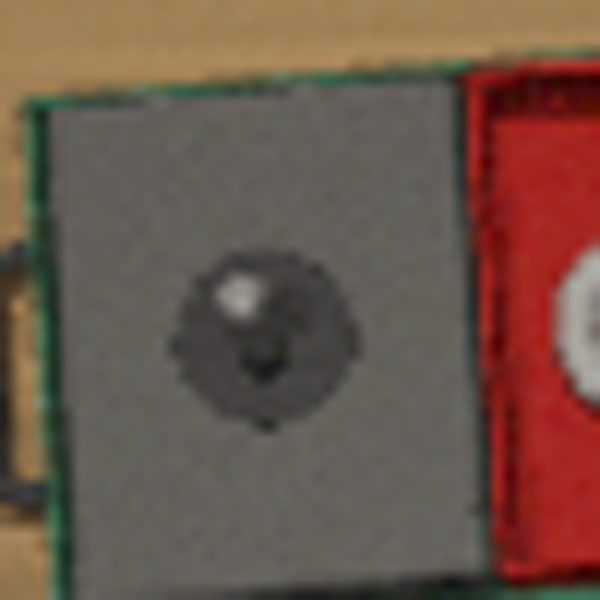

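View pics/p2.png

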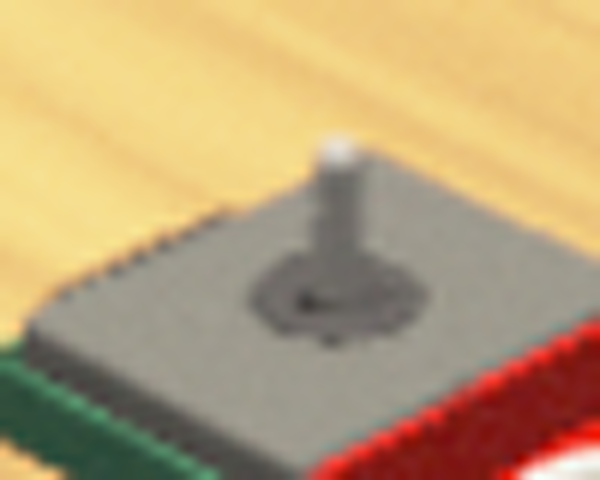

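```bash
python3 go.py .615 .1345 .13 -16; python3 -m creep '0 0 0 -2.5 0 11.9 255;0 0 0 -2.5 0 11.9 255;0 0 0 -2.5 0 11.9 255;0 0 0 -2.5 0 11.9 255;0 0 0 -2.5 0 11.9 255';python3 go.py .615 .1345 .12 -16
```

```text
t 18.12 pos [ 0.5752 -0.3549  0.1445] rpy [-90.    0.1 -16.1] gap 0.45 F [ 0.3  0.8 -0.1] q [ 0.35  0.58  0.23  1.6  -0.15  0.97  1.91]
ROW [-0.   -0.02 -0.01] [-2.44  0.37 12.03]
time: 18.75
eef_pos: [0.5978, -0.0415, 0.1435]
ee_rot: [-1.572, 0.003, -0.281]
wrist_force: [0.5, 0.4, -0.8]
finger_gap: 0.451
t 18.75 pos [ 0.5978 -0.0415  0.1435] rpy [-90.1   0.1 -16.1] gap 0.451 F [ 0.5  0.4 -0.8] q [-0.12  0.46  0.18  1.8  -0.1   0.89  1.39]
ROW [ 0.01 -0.02 -0.02] [-0.8   0.59  4.35]
```

```bash
python3 -m creep '0 0 0 -0.8 0.3 4.3 255;0 0 0 -0.8 0.3 4.3 255;0 0 0 -0.8 0.3 4.3 255;0 0 0 -0.8 0.3 4.3 255;0 0 0 -0.8 0.3 4.3 255';python3 go.py .615 .1345 .12 -16;python3 - <<'E'
from h import *
crop(get_image("side"),(265,90,385,180),6,"pics/a5.png")
crop(get_image("top"),(190,110,310,200),6,"pics/a6.png")
E
```

```text
time: 19.38
eef_pos: [0.615, 0.1295, 0.1317]
ee_rot: [-1.573, 0.002, -0.281]
wrist_force: [-0.2, -1.0, -0.9]
finger_gap: 0.454
t 19.38 pos [0.615  0.1295 0.1317] rpy [-90.1   0.1 -16.1] gap 0.454 F [-0.2 -1.  -0.9] q [-0.37  0.52  0.14  1.73 -0.09  0.9   1.1 ]
ROW [ 0.02 -0.02 -0.02] [-0.03  0.29  0.12]
```

View pics/a5.png

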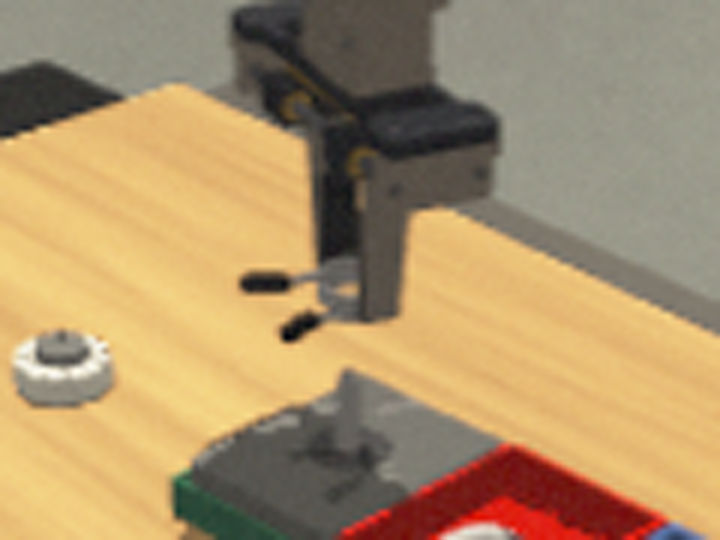

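View pics/a6.png

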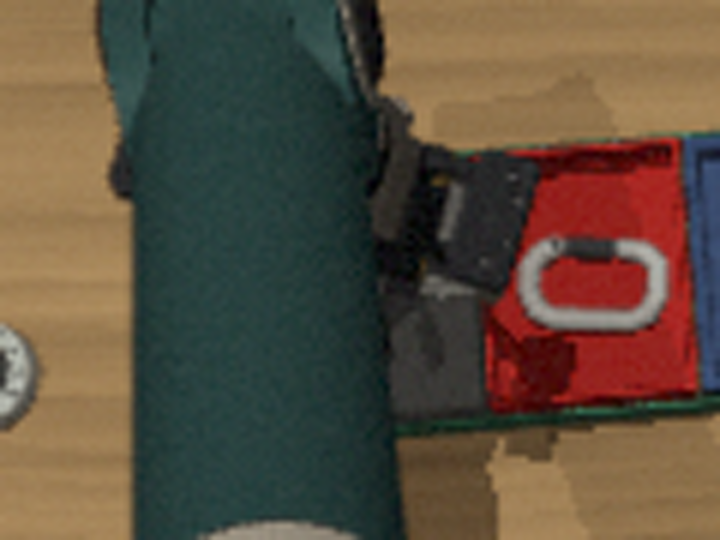

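```bash
python3 -m creep '0 0 0 0 0.4 0.1 255;0 0 0 0 0.8 0.1 255;0 0 0 0 0.8 0.1 255;0 0 0 0 0.8 0.1 255';python3 go.py .615 .1345 .092 -16;python3 - <<'E'
from h import *
im=np.ascontiguousarray(get_image("side"));b=cv2.resize(im[110:180,285:365],None,fx=8,fy=8,interpolation=cv2.INTER_CUBIC)
s=read_state();p=s["eef_pos"]
th=np.linspace(0,2*np.pi,40)
for z,c in((p[2]+.017,(255,0,0)),(p[2]-.005,(255,255,0))):
    q=proj("side",np.c_[p[0]+.0215*np.cos(th),p[1]+.0215*np.sin(th),0*th+z])
    q=((q-[285,110]+.5)*8-.5).round().astype(np.int32);cv2.polylines(b,[q.reshape(-1,1,2)],True,c,1)
cv2.imwrite("pics/a7.png",b[:,:,::-1])
E
```

```text
time: 19.98
eef_pos: [0.617, 0.1343, 0.1008]
ee_rot: [-1.571, 0.0, -0.281]
wrist_force: [-0.7, 0.2, -0.2]
finger_gap: 0.453
t 19.98 pos [0.617  0.1343 0.1008] rpy [-90.    0.  -16.1] gap 0.453 F [-0.7  0.2 -0.2] q [-0.37  0.56  0.14  1.74 -0.1   0.84  1.1 ]
ROW [ 0.   -0.02 -0.  ] [-0.05  0.22 -0.01]
```

View pics/a7.png

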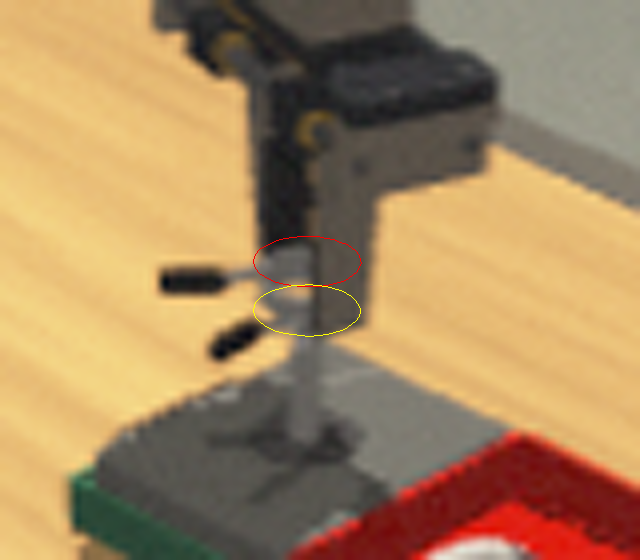

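```bash
python3 -m creep '0 0 0 -0.05 0.2 0 255;0 0 0 -0.05 0.4 0 255;0 0 0 -0.05 0.6 0 255;0 0 0 -0.05 0.8 0 255;0 0 0 -0.05 0.8 0 255';python3 go.py .615 .1345 .0425 -16
```

```text
time: 20.65
eef_pos: [0.6144, 0.1349, 0.068]
ee_rot: [-1.572, 0.001, -0.281]
wrist_force: [-0.0, 0.3, -1.1]
finger_gap: 0.453
t 20.65 pos [0.6144 0.1349 0.068 ] rpy [-90.1   0.1 -16.1] gap 0.453 F [-0.   0.3 -1.1] q [-0.36  0.61  0.13  1.76 -0.1   0.78  1.11]
ROW [ 0.01 -0.01 -0.01] [ 0.02  0.64 -0.01]
```

```bash
python3 -m creep '0 0 0 0 0.2 0 255;0 0 0 0 0.4 0 255;0 0 0 0 0.55 0 255;0 0 0 0 0.6 0 255;0 0 0 0 0.6 0 255';python3 go.py .615 .1345 .0425 -16
```

```text
time: 21.28
eef_pos: [0.615, 0.135, 0.0449]
ee_rot: [-1.571, 0.0, -0.281]
wrist_force: [0.5, 0.5, -1.1]
finger_gap: 0.454
t 21.27 pos [0.615  0.135  0.0449] rpy [-90.    0.  -16.1] gap 0.454 F [ 0.5  0.5 -1.1] q [-0.36  0.64  0.12  1.77 -0.11  0.74  1.11]
ROW [ 0.   -0.01 -0.  ] [ 0.    0.06 -0.01]
```

```bash
python3 -m creep '0 0 0 0 0.06 0 255;0 0 0 0 0.07 0 255;0 0 0 0 0.07 0 60;0 0 0 0 0.07 0 60;0 0 0 0 0.07 0 60'; python3 -m creep '0 0 0 0 -0.5 0 60;0 0 0 0 -2 0 60;0 0 0 0 -3 0 60;0 0 0 0 -3 0 60'; python3 go.py .3842 -.3258 .14 29.6;python3 - <<'E'
from h import *
crop(get_image("side"),(285,110,385,185),7,"pics/a8.png")
E
```

```text
time: 21.9
eef_pos: [0.6151, 0.1352, 0.0424]
ee_rot: [-1.571, -0.0, -0.281]
wrist_force: [0.6, -0.5, 0.8]
finger_gap: 0.75
time: 22.4
eef_pos: [0.6178, 0.1357, 0.1677]
ee_rot: [-1.566, -0.008, -0.281]
wrist_force: [0.2, 0.4, -0.4]
finger_gap: 0.759
t 22.4 pos [0.6178 0.1357 0.1677] rpy [-89.7  -0.4 -16.1] gap 0.759 F [ 0.2  0.4 -0.4] q [-0.38  0.48  0.15  1.71 -0.08  0.95  1.09]
ROW [-0.02 -7.61  0.09] [ -2.42   0.61 -12.71]
```

View pics/a8.png

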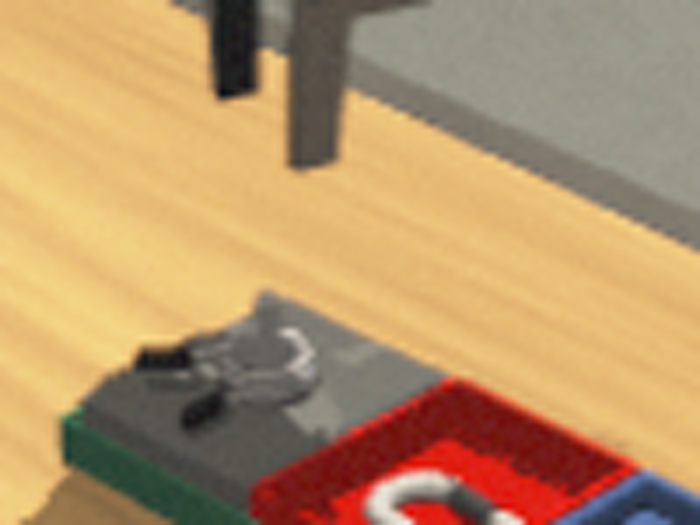

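```bash
python3 -m creep '0 9 0 -1.2 0 -6.5 0;0 9 0 -1.2 0 -6.5 0;0 9 0 -1.2 0 -6.5 0;0 9 0 -1.2 0 -6.5 0;0 9 0 -1.2 0 -6.5 0'; python3 go.py .3842 -.3258 .14 -150.4
```

```text
time: 23.08
eef_pos: [0.4937, -0.1055, 0.1616]
ee_rot: [-1.573, 0.0, -1.231]
wrist_force: [0.1, 0.6, -0.4]
finger_gap: 0.999
t 23.07 pos [ 0.4937 -0.1055  0.1616] rpy [-90.2   0.  -70.5] gap 0.999 F [ 0.1  0.6 -0.4] q [-0.21  0.3   0.43  2.02 -0.16  0.85  0.64]
ROW [2.000e-02 1.331e+01 1.000e-02] [ 4.28  0.55 -4.42]
```

```bash
python3 -m creep '0 13.3 0 4.3 0.5 -4.4 0;0 13.3 0 4.3 0.5 -4.4 0;0 13.3 0 4.3 0.5 -4.4 0;0 13.3 0 4.3 0.5 -4.4 0;0 13.3 0 4.3 0.5 -4.4 0'; python3 go.py .3842 -.3258 .14 -150.4
```

```text
time: 23.7
eef_pos: [0.387, -0.3278, 0.1416]
ee_rot: [-1.572, -0.002, -2.171]
wrist_force: [0.4, 0.6, -0.2]
finger_gap: 1.002
t 23.7 pos [ 0.387  -0.3278  0.1416] rpy [-9.010e+01 -1.000e-01 -1.244e+02] gap 1.002 F [ 0.4  0.6 -0.2] q [ 0.06  0.38  0.7   2.05 -0.33  0.83  0.35]
ROW [0.01 4.33 0.03] [-0.    0.04 -0.09]
```

```bash
python3 -m creep '0 4.3 0 0 1 -0.05 0;0 4.3 0 0 1 -0.05 0;0 4.3 0 0 1 -0.05 0;0 4.3 0 0 1 -0.05 0;0 4.3 0 0 1 -0.05 0'; python3 go.py .3842 -.3258 .005 -150.4;python3 - <<'E'
from h import *
crop(get_image("side"),(300,200,460,320),5,"pics/b1.png")
crop(get_image("top"),(340,180,440,255),7,"pics/b2.png")
E
```

```text
time: 24.32
eef_pos: [0.3892, -0.3222, 0.1019]
ee_rot: [-1.572, -0.0, -2.605]
wrist_force: [-0.3, 0.4, 0.1]
finger_gap: 0.999
t 24.32 pos [ 0.3892 -0.3222  0.1019] rpy [ -90.    -0.  -149.2] gap 0.999 F [-0.3  0.4  0.1] q [ 0.01  0.47  0.76  2.08 -0.47  0.77  0.03]
ROW [0.01 0.2  0.  ] [0.15 2.42 0.01]
```

View pics/b1.png

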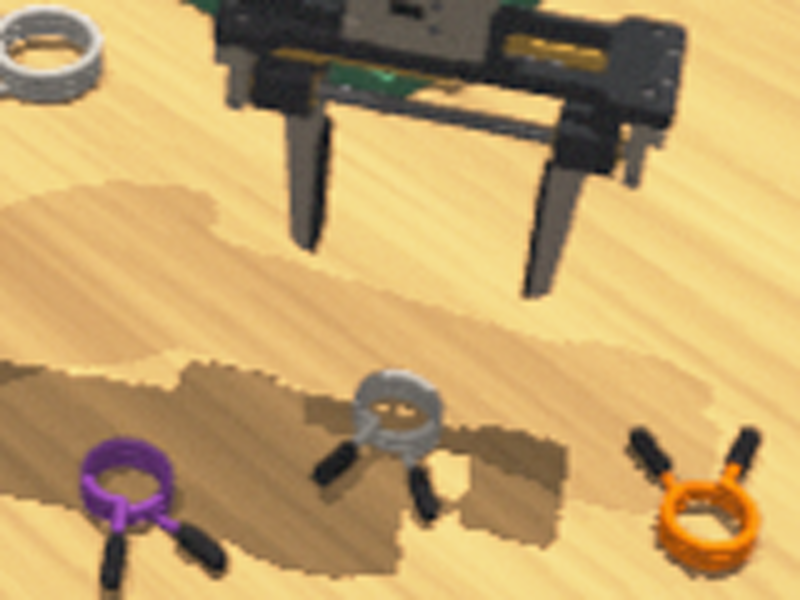

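```bash
python3 -m creep '0 0.2 0 0.12 1.2 0 0;0 0.2 0 0.12 2 0 0;0 0.2 0 0.12 2.35 0 0;0 0.2 0 0.12 2.4 0 0;0 0.2 0 0.12 2.4 0 0'; python3 go.py .3842 -.3258 .005 -150.4; python3 -m creep '0 0 0 0 0 0 255;0 0 0 0 0 0 255;0 0 0 0 0 0 255;0 0 0 0 0 0 255;0 0 0 0 0 0 255';python3 -m creep '0 0 0 0 0 0 255;0 0 0 0 0 0 255;0 0 0 0 0 0 255'; python3 go.py .3842 -.3258 .005 -150.4;python3 - <<'E'
from h import *
crop(get_image("side"),(300,200,460,320),5,"pics/b3.png")
E
```

```text
time: 25.05
eef_pos: [0.3859, -0.3256, 0.007]
ee_rot: [-1.569, 0.001, -2.627]
wrist_force: [-0.1, 0.0, 0.4]
finger_gap: 1.003
t 25.05 pos [ 0.3859 -0.3256  0.007 ] rpy [ -89.9    0.  -150.5] gap 1.003 F [-0.1  0.   0.4] q [ 0.15  0.63  0.61  2.11 -0.65  0.59  0.17]
ROW [-0.01 -0.02 -0.01] [ 0.04  0.05 -0.02]
time: 25.68
eef_pos: [0.3853, -0.3249, 0.0062]
ee_rot: [-1.571, 0.0, -2.627]
wrist_force: [-0.8, 1.7, 1.3]
finger_gap: 0.478
time: 26.05
eef_pos: [0.3852, -0.3248, 0.0062]
ee_rot: [-1.571, 0.0, -2.627]
wrist_force: [0.4, 1.6, 1.4]
finger_gap: 0.452
t 26.05 pos [ 0.3852 -0.3248  0.0062] rpy [ -90.     0.  -150.5] gap 0.452 F [0.4 1.6 1.4] q [ 0.15  0.63  0.61  2.11 -0.65  0.59  0.17]
ROW [ 0.   -0.02 -0.  ] [0.03 0.03 0.01]
```

View pics/b3.png

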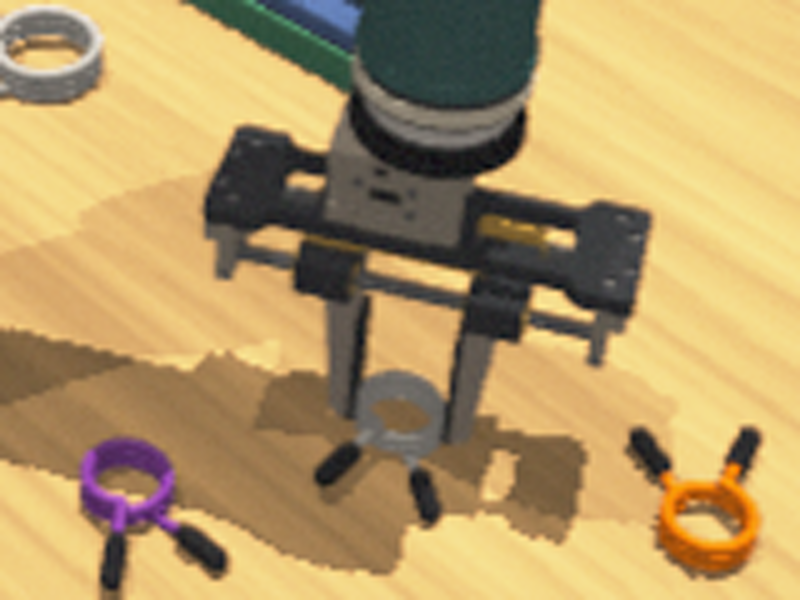

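```bash
python3 -m creep '0 0 0 0 -0.5 0 255;0 0 0 0 -1.5 0 255;0 0 0 0 -2.5 0 255;0 0 0 0 -3.5 0 255;0 0 0 0 -3.5 0 255'; python3 -m creep '0 0 0 0 0 0 255;0 0 0 0 0 0 255'; python3 go.py .615 .1345 .14 -150.4
```

```text
time: 26.72
eef_pos: [0.3869, -0.3262, 0.1484]
ee_rot: [-1.566, 0.003, -2.627]
wrist_force: [0.4, 0.7, -1.7]
finger_gap: 0.454
time: 26.98
eef_pos: [0.3845, -0.3244, 0.1449]
ee_rot: [-1.573, -0.001, -2.627]
wrist_force: [-0.3, -1.2, -1.5]
finger_gap: 0.452
t 26.98 pos [ 0.3845 -0.3244  0.1449] rpy [-9.010e+01 -1.000e-01 -1.505e+02] gap 0.452 F [-0.3 -1.2 -1.5] q [-0.05  0.4   0.84  2.06 -0.4   0.85 -0.03]
ROW [ 0.02 -0.02  0.01] [-10.66   0.12  -7.15]
```

```bash
python3 -m creep '0 0 0 -10.6 0 -7.15 255;0 0 0 -10.6 0 -7.15 255;0 0 0 -10.6 0 -7.15 255;0 0 0 -10.6 0 -7.15 255;0 0 0 -10.6 0 -7.15 255'; python3 go.py .615 .1345 .135 -150.4
```

```text
time: 27.6
eef_pos: [0.5249, -0.0436, 0.1452]
ee_rot: [-1.571, -0.002, -2.627]
wrist_force: [-0.1, -0.4, -1.2]
finger_gap: 0.453
t 27.6 pos [ 0.5249 -0.0436  0.1452] rpy [-9.000e+01 -1.000e-01 -1.505e+02] gap 0.453 F [-0.1 -0.4 -1.2] q [-0.61  0.43  0.79  2.   -0.4   0.87 -0.66]
ROW [ 0.   -0.02  0.02] [-4.15  0.25 -2.77]
```

```bash
python3 -m creep '0 0 0 -4.05 0.25 -2.7 255;0 0 0 -4.05 0.25 -2.7 255;0 0 0 -4.05 0.25 -2.7 255;0 0 0 -4.05 0.25 -2.7 255;0 0 0 -4.05 0.25 -2.7 255'; python3 -m creep '0 0 0 0 0 0 255'; python3 go.py .615 .1345 .102 -150.4
```

```text
time: 28.22
eef_pos: [0.6118, 0.128, 0.1346]
ee_rot: [-1.57, -0.003, -2.626]
wrist_force: [-0.2, -0.9, -0.6]
finger_gap: 0.453
time: 28.35
eef_pos: [0.612, 0.1259, 0.1358]
ee_rot: [-1.57, -0.001, -2.63]
wrist_force: [1.5, -0.1, -1.1]
finger_gap: 0.455
t 28.35 pos [0.612  0.1259 0.1358] rpy [-9.000e+01 -1.000e-01 -1.507e+02] gap 0.455 F [ 1.5 -0.1 -1.1] q [-0.78  0.6   0.72  1.77 -0.47  0.96 -0.92]
ROW [-0.   -0.05  0.01] [-0.17  0.85 -0.15]
```

```bash
python3 -m creep '0 0 0 -0.17 0.3 -0.15 255;0 0 0 -0.17 0.8 -0.15 255;0 0 0 -0.17 0.8 -0.15 255;0 0 0 -0.17 0.8 -0.15 255'; python3 go.py .615 .1345 .066 -150.4;python3 - <<'E'
from h import *
im=np.ascontiguousarray(get_image("side"));b=cv2.resize(im[110:180,285:365],None,fx=8,fy=8,interpolation=cv2.INTER_CUBIC)
s=read_state();p=s["eef_pos"]
th=np.linspace(0,2*np.pi,40)
for z,c in((p[2]+.016,(255,0,0)),(p[2]-.006,(255,255,0))):
    q=proj("side",np.c_[p[0]+.0215*np.cos(th),p[1]+.0215*np.sin(th),0*th+z])
    q=((q-[285,110]+.5)*8-.5).round().astype(np.int32);cv2.polylines(b,[q.reshape(-1,1,2)],True,c,1)
cv2.imwrite("pics/b7.png",b[:,:,::-1])
crop(get_image("top"),(220,110,320,185),7,"pics/b8.png")
E
```

```text
time: 28.85
eef_pos: [0.6155, 0.1365, 0.1039]
ee_rot: [-1.571, -0.001, -2.627]
wrist_force: [0.5, -0.9, -0.3]
finger_gap: 0.451
t 28.85 pos [0.6155 0.1365 0.1039] rpy [ -90.    -0.  -150.5] gap 0.451 F [ 0.5 -0.9 -0.3] q [-0.77  0.65  0.69  1.77 -0.51  0.91 -0.91]
ROW [-0.   -0.02  0.01] [0.03 0.95 0.04]
```

View pics/b7.png

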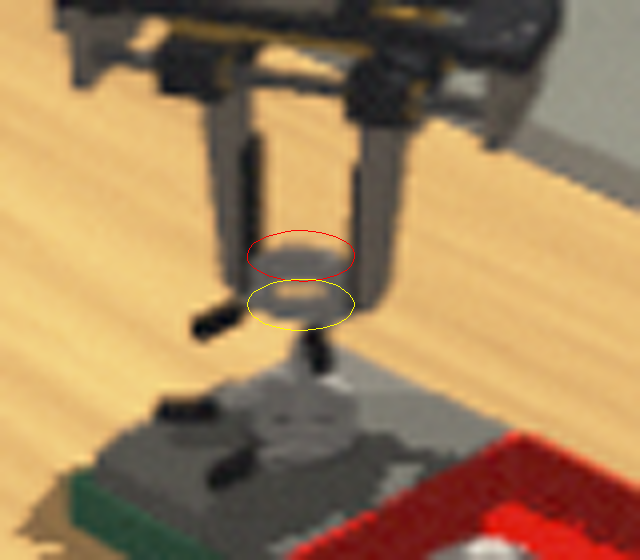

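View pics/b8.png

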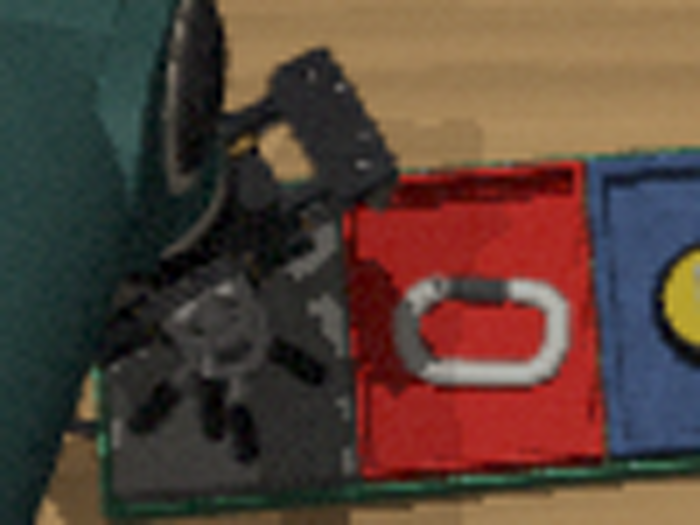

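```bash
python3 -m creep '0 0 0 0.03 0.2 0.04 255;0 0 0 0.03 0.4 0.04 255;0 0 0 0.03 0.6 0.04 255;0 0 0 0.03 0.75 0.04 255;0 0 0 0.03 0.75 0.04 255'; python3 go.py .615 .1345 .066 -150.4
```

```text
time: 29.58
eef_pos: [0.6149, 0.1349, 0.0735]
ee_rot: [-1.571, -0.001, -2.627]
wrist_force: [-0.2, -0.3, -1.3]
finger_gap: 0.45
t 29.57 pos [0.6149 0.1349 0.0735] rpy [-9.000e+01 -1.000e-01 -1.505e+02] gap 0.45 F [-0.2 -0.3 -1.3] q [-0.74  0.68  0.67  1.79 -0.54  0.86 -0.88]
ROW [ 0.   -0.02  0.01] [0.   0.19 0.01]
```

```bash
python3 -m creep '0 0 0 0 0.1 0 255;0 0 0 0 0.16 0 255;0 0 0 0 0.2 0 255;0 0 0 0 0.2 0 255'; python3 go.py .615 .1345 .066 -150.4
```

```text
time: 30.08
eef_pos: [0.6153, 0.135, 0.0662]
ee_rot: [-1.571, -0.0, -2.627]
wrist_force: [-0.5, -0.1, -1.6]
finger_gap: 0.454
t 30.07 pos [0.6153 0.135  0.0662] rpy [ -90.    -0.  -150.5] gap 0.454 F [-0.5 -0.1 -1.6] q [-0.74  0.69  0.66  1.79 -0.55  0.85 -0.88]
ROW [-0.   -0.02  0.  ] [0.01 0.   0.01]
```

```bash
python3 -m creep '0 0 0 0 0.03 0 255;0 0 0 0 0.03 0 255;0 0 0 0 0.03 0 60;0 0 0 0 0.03 0 60;0 0 0 0 0.03 0 60'; python3 -m creep '0 0 0 0 -0.5 0 60;0 0 0 0 -2 0 60;0 0 0 0 -3 0 60;0 0 0 0 -3 0 60'; python3 go.py .45 -.15 .2 -90
```

```text
time: 30.7
eef_pos: [0.6153, 0.135, 0.065]
ee_rot: [-1.571, 0.0, -2.627]
wrist_force: [-0.0, 0.3, 1.1]
finger_gap: 0.752
time: 31.2
eef_pos: [0.6179, 0.135, 0.19]
ee_rot: [-1.569, 0.008, -2.627]
wrist_force: [-0.3, -0.2, -0.4]
finger_gap: 0.764
t 31.2 pos [0.6179 0.135  0.19  ] rpy [ -89.9    0.5 -150.5] gap 0.764 F [-0.3 -0.2 -0.4] q [-0.81  0.54  0.76  1.72 -0.43  1.05 -0.96]
ROW [ -0.05 -10.09  -0.06] [ 7.16 -0.3   4.14]
```

Clear the arm so I can see the tray.

```bash
python3 -m creep '0 0 0 7.1 -0.3 4.1 60;0 0 0 7.1 -0.3 4.1 60;0 0 0 7.1 -0.3 4.1 60;0 0 0 7.1 -0.3 4.1 60;0 0 0 7.1 -0.3 4.1 60'; python3 -m creep '0 0 0 0 0 0 60;0 0 0 0 0 0 60;0 0 0 0 0 0 60'
python3 - <<'E'
from h import *
print(read_state()["time"],read_state()["eef_pos"])
crop(get_image("side"),(220,120,420,270),4,"pics/f1.png")
crop(get_image("top"),(175,120,375,250),4,"pics/f2.png")
E
```

```text
time: 31.82
eef_pos: [0.4552, -0.1355, 0.1964]
ee_rot: [-1.571, 0.0, -2.627]
wrist_force: [1.1, -0.4, 0.5]
finger_gap: 0.768
time: 32.2
eef_pos: [0.4574, -0.1327, 0.1962]
ee_rot: [-1.571, -0.0, -2.624]
wrist_force: [-0.0, -0.0, 0.2]
finger_gap: 0.768
32.2 [ 0.45743259 -0.13271704  0.19621077]
```

View pics/f1.png

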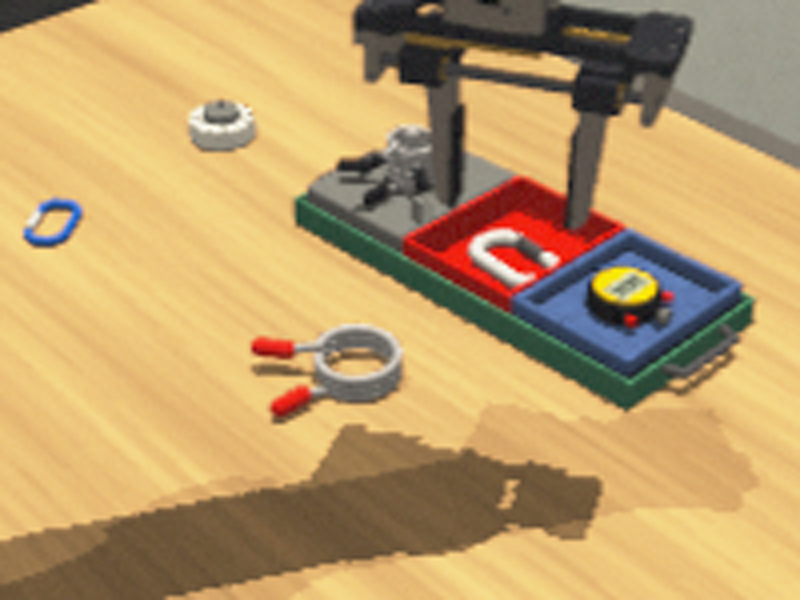

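View pics/f2.png

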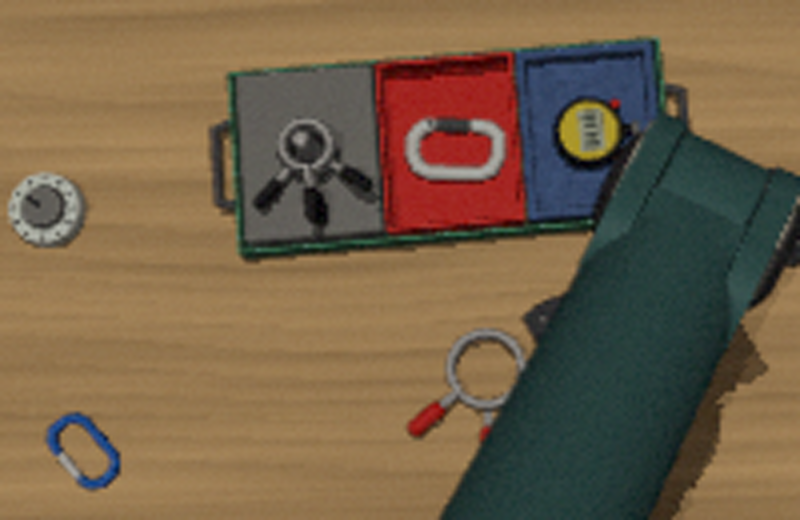

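```bash
python3 -m creep '0 0 0 2 -1 2 60;0 0 0 2 -1 2 60;0 0 0 2 -1 2 60'
python3 - <<'E'
from h import *
th=np.linspace(0,2*np.pi,40)
for n,(l,t,r,b_) in {"side":(295,135,355,180),"top":(225,130,285,185)}.items():
    im=np.ascontiguousarray(get_image(n));raw=cv2.resize(im[t:b_,l:r],None,fx=10,fy=10,interpolation=cv2.INTER_CUBIC)
    b=raw.copy()
    for z,c in((.081,(255,0,0)),(.059,(255,255,0)),(.037,(0,255,0))):
        q=proj(n,np.c_[.615+.0215*np.cos(th),.1345+.0215*np.sin(th),0*th+z]);q=((q-[l,t]+.5)*10-.5).round().astype(np.int32);cv2.polylines(b,[q.reshape(-1,1,2)],True,c,1)
    cv2.imwrite(f"pics/g_{n}.png",(b if n=="side" else raw)[:,:,::-1])
    cv2.imwrite(f"pics/gr_{n}.png",raw[:,:,::-1])
E
```

```text
time: 32.67
eef_pos: [0.4261, -0.247, 0.2379]
ee_rot: [-1.567, 0.001, -2.633]
wrist_force: [-1.0, 0.7, -0.1]
finger_gap: 0.758
```

View pics/g_side.png

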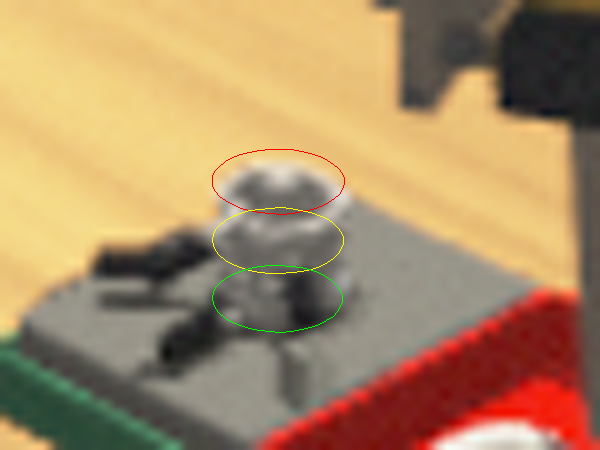

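View pics/gr_side.png

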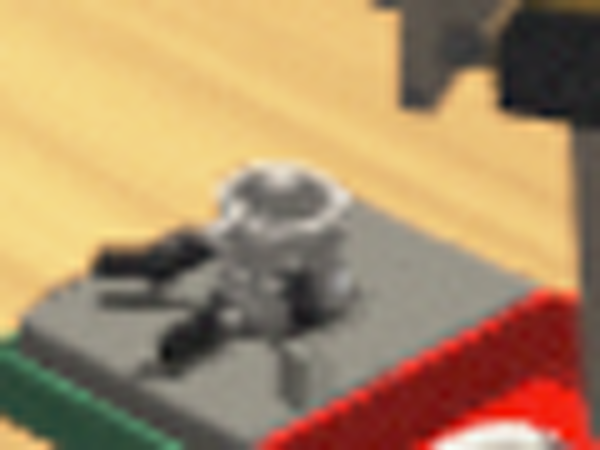

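View pics/gr_top.png

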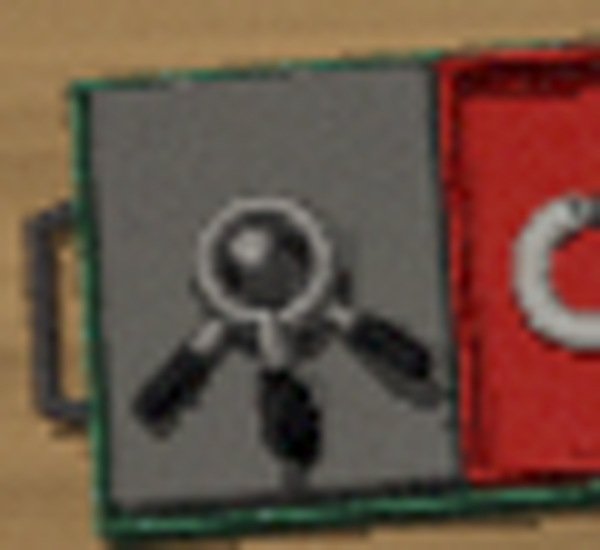

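```bash
python3 -m creep '0 0 0 0 0 0 60;0 0 0 0 0 0 60;0 0 0 0 0 0 60;0 0 0 0 0 0 60'
python3 - <<'E'
from h import *
crop(get_image("top"),(175,110,375,250),4,"pics/z1.png")
E
```

```text
time: 33.28
eef_pos: [0.4266, -0.2428, 0.2363]
ee_rot: [-1.571, -0.0, -2.626]
wrist_force: [0.5, -0.1, -0.0]
finger_gap: 0.768
```

View pics/z1.png

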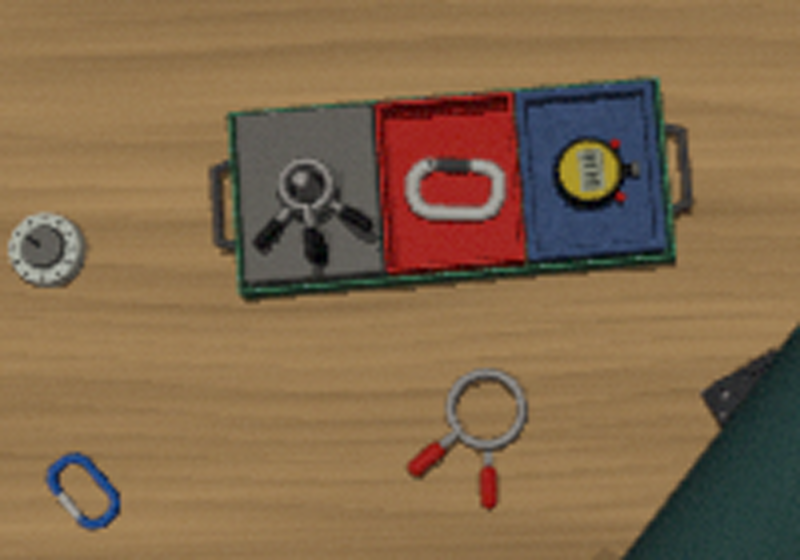

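The whole tray is in view: both collars round the post, the carabiner in the red bin and the stopwatch in the blue bay. The three look-alikes are at the same pixels as at the start.

```bash
python3 -c "
from station import *
print(hand_in())"
```

```text
the job is handed in; nothing more can be done
None
```

The tray is packed and handed in at about 33 s of the 104 s allowed; the hand-in gave no verdict. Both silver spring collars are stacked flat on the post, the stopwatch is face up in the blue foam bay, and the carabiner is flat in the red bin.

**Last checks (top and side pictures):**
- **Collars:** the post tip shows inside the upper collar's ring, and the stack looks flat at the expected height. I judged this by eye and overlay and did not measure the tilt.
- **Stopwatch and carabiner:** both sit well inside their bays. The stopwatch was let go only after it touched the foam floor.
- **Look-alikes:** the wide collar, blue carabiner and dial timer are at the same pixels as at the start.
- **Gripper:** open and clear of everything.

**Disagreements:**
- **Overlays:** drawn outlines in the side camera sat about 1 pixel (2–3 mm) off throughout.
- **Post position:** my first tray fit put the post about 3 mm from where its base plate showed, so I used the base plate.
- **Grip width:** the gripper read about 41.5 mm on the 43 mm collars, but both held firmly.

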